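# Hang the parts basket in the soak tank and shut its lid onto the catch

## Robot

A 7-joint arm with a two-finger parallel gripper is mounted at the origin on a cart in front of the work surface, level with it; the furniture and walls round the work are solid. World frame = base frame: x ahead of the robot, y to its left, z up, the work surface at z = 0. Lengths are in m, angles in rad, forces in N, time in s.
With the tool pointing down it reaches from about 0.35 to 0.9 m from the base axis. Payload 8.1 kg.
Tool frame: the origin (TCP) lies at the very end of the fingers, on their centre line; the grasp point (between the pads) lies 19 mm behind it; z points along the fingers, y is the line along which they close (so a half turn about z gives the same grasp; the last joint's range is limited). The gripper opens to 92 mm and grips with 3 to 60 N. Pads are 19 mm wide; open, the fingers measure 130 mm over their backs; the gripper's body (75 mm by 190 mm) begins 47 mm behind the grasp point.
Start: joints at [-1.395, 0.434, 0.025, 1.573, -0.012, 1.134, -0.075], TCP at [0.172, 0.601, 0.194] pointing down, gripper open.
Joint ranges: [-2.62, 2.62], [-0.44, 2.09], [-1.27, 1.32], [0.08, 2.57], [-1.32, 4.46], [0.12, 2], [-2.74, 2.74]. Speed limits (rad/s): [2.22, 2.22, 3.01, 3.01, 3.14, 3.14, 3.14].

## Interface

Orientations are given as a rotation vector (axis times angle).
In Python, from cell import observe, get_image, sign_off, find_in, trace, place_of gives the robot as it stands. The module is installed in compiled form; this text tells all that it offers.
- The arm moves only by the shell command python3 -m handwheel 'ROWS' [OPENING] [FORCE]. ROWS is JSON, a list of rows, each a list of 6 numbers: the shift along the tool's x, y, z each as a share of 0.02 m, from -1 to 1, then the turn, a rotation vector about the tool's x, y, z each as a share of 4 degrees, from -1 to 1. A call has 1 to 8 rows; each row shifts and turns the commanded pose from where the row before left it, along the tool's axes as they then stand; what a row does not reach is not made up. A row lasts 1/12 s, in which the tool goes at most 41.7 mm and 7.16 degrees, less where a joint would pass 70% of its speed; a pose out of reach is approached as far as the arm can. A call with a number of a shift or a turn outside -1 to 1 is refused whole. A call with a gripper value outside its range is refused whole. OPENING is the opening, from 0 (shut) to 1 (fully open), set as the call begins (- or left out, the last holds). The fingers move at their own pace and stop on an object; FORCE is the grip in N (left out, the last holds). Time passes only in rows, so rows that do not move let the fingers close. It gives the time, the measured TCP pose, the force, the opening and the grip force at its end, in the units of the state.
- observe(): the state, without advancing time (a new reading comes with each control period).
- get_image(name): name is "scene" or "top"; returns a dict with "image" (384x512x3 uint8, red, green, blue), "fx", "fy", "cx", "cy" (pixels), "k1" (the pictures are not rectified: a ray, as slopes to the right and down, at radius r is drawn at 1 + k1 r^2 times it, then the intrinsics apply), "position" and "orientation" of the camera in the world. Camera axes: x right, y down, z forward; pixel columns grow to the right and rows downward; lengths in m; the calibration is good to about 2 mm. A picture is of the moment at which its call begins. There is no depth.
- sign_off(): hands the job in; it is judged then, once.
Trained networks look in the newest picture that a camera, given by its name, has taken for a name from the list of things; names that differ only in an ending like _2 or _b are one class to them, and where a whole thing is asked for, a point or a joint stands for the part that bears it (a point fixed in the world has none). Each returns a list of dicts, best first, with "score" (0 to 1); they miss things now and then, are a little off and sometimes report something else, mostly with a low value. They report only what shows in the picture. A call takes as long as a camera call. They do not tell look-alikes from the thing itself.
- find_in(label, camera): "rect" ([centre column, centre row, width, height] as shares, 0 to 1, of the picture: columns of its width, rows of its height, round what is visible of it).
- trace(label, camera): "region" (384x512 bool, what is visible of it) and "rect" ([centre column, centre row, width, height] as shares, 0 to 1, of the picture: columns of its width, rows of its height, round what is visible of it).
- place_of(label, camera): "point" ([column, row] as shares, 0 to 1, of the picture: columns of its width, rows of its height: a listed point, or the origin of a listed thing).
The state is a dict: "clock": time; "joints": joint angles; "dq": joint speeds; "joint_efforts": joint torques, N m; "position": TCP position; "ee_rot": TCP orientation; "force": force on the tool from outside, world axes, zero at the start; "ft_torque": the same for the moment, N m; "width": opening from 0.0 (shut) to 1.0 (fully open); "gripper_force": force on a finger pad.
Only numpy, scipy, OpenCV 4.12 (cv2) and the standard library are available. Lean on these libraries where they do the work, as an engineer would, in place of code of your own. Each camera call takes 0.05 s, during which the arm holds its last target. There are 200 camera calls.

## Task

Load the empty soak tank for the next wash: hang the wire basket of valve springs by the ends of its bail in the two hooks inside the tank, keeping the springs in it. Then swing the lid over, lower it under control without letting it drop, and press its front edge down until the spring catch snaps and the lid is fully shut; do not knock over the aerosol can nearby.

Things in the scene. Friction and masses are not known exactly. Their poses are not given: they have to be found in the camera images.
- tank: Grey sheet-steel soak tank, open at the top, 140 mm deep (x) by 180 mm wide (y) by 130 mm high to the rim, walls 4 mm, floor top at 10 mm; fixed to the bench. Origin: centre of its underside; -x is its front (towards the robot), +x its rear with the lid's hinge, z up. A 14 mm deep catch housing, 44 mm wide, is on the inside of the front wall at the middle.
- hook_seat (a point): Where the bail's centre line comes to rest, midway between two J hooks, 2 mm behind the tank's centre, 115 mm up; axes as the tank. Hooks: 6 mm rod, 68 mm either side in y; level from the rear wall (rod centre 6 mm above this point), then a saddle 17 mm long, then a tip 19 mm in front, top 11 mm above this point. A bail left on the level part stands too high for the lid to shut.
- lid (a joint): Lid hinge, rad: 0 fully shut, grows as the lid opens; about 1.57 upright, 1.95 its stop leaning back. The stiff hinge holds the lid above roughly 1.05 rad; below that it falls (0.36 kg). From about 0.08 rad down it rests on the sprung roller of the catch, and takes 12 to 16 N near the front edge to snap shut.
- lid_bar (a point): Middle of the lid's handle bar: round steel, 9 mm thick, 96 mm long along the tank's y, carried on two arms, its centre line 34 mm in front of the lid's front edge, clear between the arms. Lies 180 mm from the hinge line (and 6.5 mm above the lid's plane).
- lid_front (a point): Point on the upper face of the lid at the middle of its width, 20 mm behind the front edge, 126 mm from the hinge line: a place to press. With the lid shut it lies 134 mm above the bench. Lid plate 146 x 188 x 3 mm.
- lid_hinge (a point): Middle of the hinge line, on the rear rim 130 mm above the bench; y is the hinge axis.
- basket: Wire basket, 78 mm (x) by 100 mm (y) by 42 mm high, 0.26 kg, with a rigid upright bail across its middle along y; three loose steel valve springs stand in it. Origin: centre of its underside. The same either way round.
- bail_grip (a point): Middle of the bail's top bar, 97 mm above the basket's underside: a black sleeve 12 mm thick and 36 mm long along y, on an 8 mm round bar 154 mm long whose ends stand out 27 mm past the basket on both sides, to lie in the hooks. 55 mm clear above the basket's rim.
- spring_1: Valve spring, 27 mm thick, 43 mm high, 0.04 kg, loose in the basket. Origin: centre of its foot.
- spring_2: The second valve spring, alike.
- spring_3: The third valve spring, alike.
- aerosol: Aerosol can standing behind the tank and the basket, 65 mm thick, 190 mm high. Origin: centre of its foot. A bystander.
Things that resemble listed ones, but are neither listed nor needed, are in the scene too. Leave any blue look-alike of the spring_2 alone. Leave any green look-alike of the spring_1 alone.

How it is judged:
On the way:
1. the basket hangs by its bail in both hooks, let go, with the lid still open (x of bail_grip in the frame of hook_seat between -0.01 and 0.01 m and y of bail_grip in the frame of hook_seat between -0.011 and 0.011 m and z of bail_grip in the frame of hook_seat between -0.006 and 0.006 m and contact force between the fingers and basket below 0.2 N and value of joint lid above 0.8 rad), for 0.3 s.
At the end, for the whole second after the job is handed in: The lid is fully shut on its catch (hinge within 0.012 rad of shut), the bail lies in the saddles of both hooks (within 10 mm along, 11 mm across and 6 mm in height of the seat point) with the basket at rest and let go, and all three springs are still in the basket (x of bail_grip in the frame of hook_seat between -0.01 and 0.01 m and y of bail_grip in the frame of hook_seat between -0.011 and 0.011 m and z of bail_grip in the frame of hook_seat between -0.006 and 0.006 m and contact force between the fingers and basket below 0.2 N and distance between each of spring_1, spring_2, spring_3 and basket below 0.068 m and value of joint lid below 0.012 rad and linear speed of basket below 0.03 m/s); the robot touches nothing.
It fails at once if the lid is dropped or slammed (it closes faster than 2.5 rad/s before it rests on the catch) (velocity of joint lid below -2.5 rad/s and value of joint lid above 0.15 rad).
It fails at once if the aerosol can is knocked over (angle between aerosol's own z axis and vertical above 0.5 rad).
It also fails if it takes over 69 s, if anything falls off the work surface, if the arm or the gripper's body presses on something with over 40 N, if the wrist force passes 120 N, or if a joint passes its speed limit or range.

## Working session

There is one attempt and no reset: what is moved stays moved. The work goes in short steps, Python scripts to look and compute and a shell command to move; the robot and the scene stay as the last step left them, time stands still between calls to the robot, and variables do not carry over. Pictures are saved under pics/ and viewed, at most 10 in all, crops included, and the job is handed in when it is done.

```bash
mkdir -p pics; cat > h.py <<'E'
import numpy as np, cv2
from scipy.spatial.transform import Rotation as R
from cell import *
def rotm(o):
    o=np.array(o,float)
    return o if o.shape==(3,3) else (R.from_rotvec(o) if o.size==3 else R.from_quat(o)).as_matrix()
def ray(c,px):
    u=np.array([(px[0]-c['cx'])/c['fx'],(px[1]-c['cy'])/c['fy']]);s=u.copy()
    for _ in range(20): s=u/(1+c['k1']*(s@s))
    d=rotm(c['orientation'])@np.array([s[0],s[1],1]);return np.array(c['position']),d/np.linalg.norm(d)
def atz(c,px,z):
    p,d=ray(c,px);return p+d*(z-p[2])/d[2]
def proj(c,P):
    q=rotm(c['orientation']).T@(np.array(P)-c['position']);s=q[:2]/q[2];s=s*(1+c['k1']*(s@s))
    return np.array([s[0]*c['fx']+c['cx'],s[1]*c['fy']+c['cy']])
def tri(rays):
    A=sum(np.eye(3)-np.outer(d,d) for p,d in rays);b=sum((np.eye(3)-np.outer(d,d))@p for p,d in rays)
    return np.linalg.solve(A,b)
def save(c,n): cv2.imwrite('pics/'+n,c['image'][:,:,::-1])
E
python3 - <<'E'
from h import *
C={n:get_image(n) for n in('scene','top')}
for n,c in C.items():
    print(n,{k:v for k,v in c.items() if k!='image'})
im=np.vstack([C['scene']['image'],C['top']['image']])
save(C['scene'],'s0.png');save(C['top'],'t0.png')
for l in ['tank','hook_seat','lid_bar','lid_front','lid_hinge','basket','bail_grip','spring_1','aerosol']:
    pts={}
    for n in C:
        r=place_of(l,n); pts[n]=[(np.round(np.array(x['point'])*[512,384],1).tolist(),round(x['score'],2)) for x in r[:5]]
    print(l,pts)
    if all(pts.values()): print('   tri',tri([ray(C[n],pts[n][0][0]) for n in C]).round(4))
print(observe())
E
```

```text
scene {'fx': 363.5122500321848, 'fy': 363.5122500321848, 'cx': 254.60992083740274, 'cy': 192.7372105773957, 'k1': -0.01856581121969622, 'position': array([0.03069544, 0.33201723, 0.52551339]), 'orientation': array([-0.94803277,  2.2626729 , -1.31332786])}
top {'fx': 429.4339044055591, 'fy': 429.4339044055591, 'cx': 262.74032760153784, 'cy': 186.49339977592325, 'k1': -0.1082499847482134, 'position': array([ 0.47449097, -0.20162461,  1.13256314]), 'orientation': array([-2.17732078,  2.18013166, -0.05049131])}
tank {'scene': [([308.7, 219.1], 0.9)], 'top': [([319.0, 214.7], 0.77)]}
   tri [ 0.4718 -0.3305 -0.0074]
hook_seat {'scene': [([314.3, 180.8], 0.77), ([324.4, 110.1], 0.55)], 'top': []}
lid_bar {'scene': [([328.6, 89.3], 0.8)], 'top': [([373.0, 199.8], 0.78)]}
   tri [ 0.5019 -0.3977  0.3113]
lid_front {'scene': [([324.0, 109.7], 0.95)], 'top': [([365.0, 199.5], 0.9)]}
   tri [ 0.5043 -0.3927  0.2631]
lid_hinge {'scene': [([320.3, 159.1], 0.69)], 'top': [([348.8, 206.5], 0.97)]}
   tri [ 0.4916 -0.3823  0.141 ]
basket {'scene': [([229.6, 258.7], 0.6), ([323.4, 160.0], 0.53)], 'to
[... 573 characters left out ...]
2228 -0.0074]
{'clock': 1.0, 'joints': array([-1.39460943,  0.4344999 ,  0.02502572,  1.5732193 , -0.01158242,
        1.13395698, -0.0750988 ]), 'dq': array([-0.00094587,  0.00138132,  0.00047039,  0.00075155, -0.00055799,
       -0.00039449, -0.00048194]), 'joint_efforts': array([-5.46414358e-04, -6.67691803e+01,  9.84077230e-01, -3.14810514e+01,
       -6.05917233e-02,  3.27701401e-02,  3.44005127e-05]), 'position': array([0.17204614, 0.60087651, 0.19413473]), 'ee_rot': array([4.36649931e-01, 3.11105653e+00, 9.31952049e-05]), 'force': array([0.52245724, 0.74164684, 0.29317683]), 'ft_torque': array([-0.03004343, -0.03796802, -0.02487087]), 'gripper_force': 0.0, 'width': 0.9999310563214799}
```

```bash
python3 - <<'E'
import cv2,numpy as np
s=cv2.imread('pics/s0.png');t=cv2.imread('pics/t0.png')
a=cv2.resize(s[60:310,140:440],None,fx=2.4,fy=2.4,interpolation=3);b=cv2.resize(t[90:290,150:420],None,fx=2.9,fy=2.9,interpolation=3)
cv2.imwrite('pics/a.png',a);cv2.imwrite('pics/b.png',b)
E
```

```text
(no output)
```

View pics/a.png

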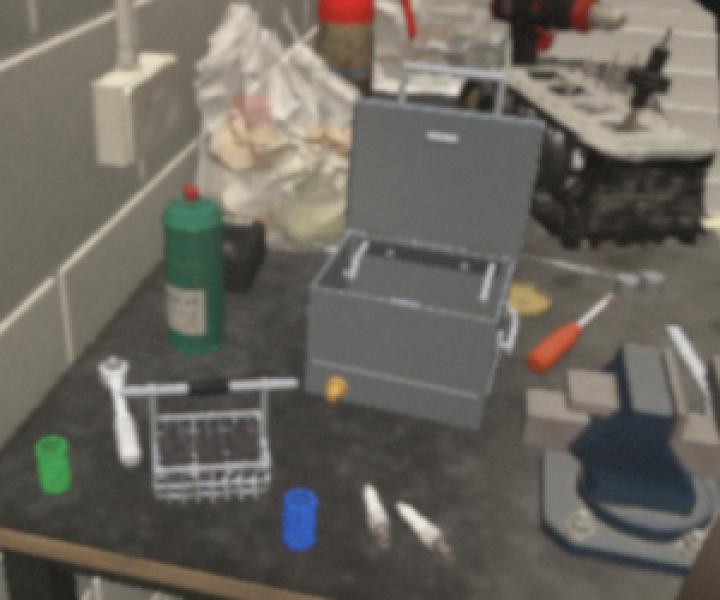

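View pics/b.png

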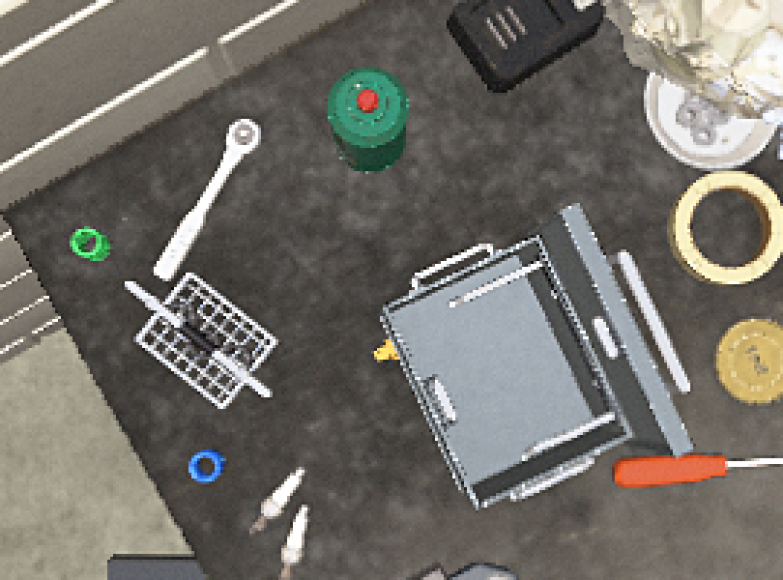

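```bash
cat > fit.py <<'E'
from h import *
from scipy.optimize import least_squares
C={n:get_image(n) for n in('scene','top')}
T=lambda u,v:(np.array([u,v])-0.5*0)/2.9+[150,90]
S=lambda u,v:np.array([u,v])/2.4+[140,60]
c=C['top']
for n,p,z in[('fl',T(385,308),.13),('fr',T(470,505),.13),('rl',T(540,238),.13),('rr',T(630,437),.13),('hL',T(455,303),.123),('hR',T(527,457),.123),('hLr',T(540,265),.121),('hRr',T(612,415),.121)]:
    print(n,atz(c,p,z).round(4))
obs=[('top',T(385,308),(-.07,.09,.13)),('top',T(470,505),(-.07,-.09,.13)),('top',T(455,303),(-.018,.068,.123)),('top',T(527,457),(-.018,-.068,.123)),
 ('scene',S(308,290),(-.07,.09,.13)),('scene',S(500,320),(-.07,-.09,.13))]
def W(q,P):
    P=np.array(P);a=q[2];return np.array([q[0]+P[0]*np.cos(a)-P[1]*np.sin(a),q[1]+P[0]*np.sin(a)+P[1]*np.cos(a),P[2]])
f=lambda q:np.concatenate([proj(C[n],W(q,P))-p for n,p,P in obs])
r=least_squares(f,[.47,-.33,-.9],loss='soft_l1');print('tank',r.x.round(4),np.degrees(r.x[2]));print(r.fun.reshape(-1,2).round(1))
bo=[('top',T(127,285),(0,1)),('top',T(268,395),(0,-1)),('top',T(198,338),(0,0)),('scene',S(125,389),(0,1)),('scene',S(297,383),(0,-1)),('scene',S(209,387),(0,0))]
def B(q,k): return np.array([q[0]-k*.077*np.sin(q[2]),q[1]+k*.077*np.cos(q[2]),.097])
g=lambda q:np.concatenate([proj(C[n],B(q,k[1]))-p for n,p,k in bo])
r2=least_squares(g,[.49,-.07,-.6],loss='soft_l1');print('bail',r2.x.round(4),np.degrees(r2.x[2]));print(r2.fun.reshape(-1,2).round(1))
print('seat',W(r.x,(.002,0,.115)),'bar?',W(r.x,(.07,0,.13)))
pt=place_of('aerosol','top');print(atz(c,np.array(pt[0]['point'])*[512,384],0))
E
python3 fit.py
```

```text
fl [ 0.5175 -0.2291  0.13  ]
fr [ 0.3597 -0.2966  0.13  ]
rl [ 0.5739 -0.3547  0.13  ]
rr [ 0.4134 -0.4257  0.13  ]
hL [ 0.5218 -0.286   0.123 ]
hR [ 0.3973 -0.3435  0.123 ]
hLr [ 0.5527 -0.3558  0.121 ]
hRr [ 0.4307 -0.4132  0.121 ]
tank [ 0.4674 -0.3292 -1.1451] -65.61011745350798
[[-0.3 -1.2]
 [ 2.6  1.4]
 [-0.6 -0. ]
 [-1.1 -0.3]
 [ 1.3 -2.3]
 [-0.1  0.4]]
bail [ 0.494  -0.0739 -0.6726] -38.53949322101273
[[-0.2 -1.4]
 [ 0.6  0.3]
 [-0.1  0.1]
 [-2.6  0.9]
 [ 0.9 -0.1]
 [ 0.4 -0.1]]
seat [ 0.46821565 -0.33100993  0.115     ] bar? [ 0.49629581 -0.39294138  0.13      ]
[ 0.69048002 -0.21986494  0.        ]
```

```bash
cat >> h.py <<'E'
TANK=np.array([.4674,-.3292,np.radians(-65.4)])
def W(P,q=TANK):
    P=np.array(P,float);a=q[2];return np.array([q[0]+P[0]*np.cos(a)-P[1]*np.sin(a),q[1]+P[0]*np.sin(a)+P[1]*np.cos(a),P[2]])
def Tl(w,q=TANK):
    d=np.array(w[:2])-q[:2];a=q[2];return np.array([d[0]*np.cos(a)+d[1]*np.sin(a),-d[0]*np.sin(a)+d[1]*np.cos(a),w[2]])
def pose(yaw,tilt=0):
    "tool y at world heading yaw(deg), z down; tilt(deg): tool top leans towards -(tool y) heading"
    y=np.radians(yaw);Y=np.array([np.cos(y),np.sin(y),0]);Z=np.array([0,0,-1.]);X=np.cross(Y,Z)
    return R.from_rotvec(-np.radians(tilt)*X)*R.from_matrix(np.stack([X,Y,Z],1))
def plan(target,rot,dec=2,start=None):
    "straight rows from present pose (or start=(p,R)) to target"
    if start is None:
        o=observe();start=(np.array(o['position']),R.from_rotvec(o['ee_rot']))
    p,r=start;target=np.array(target)
    dr=(r.inv()*rot).as_rotvec();n=int(np.ceil(max(np.linalg.norm(target-p)/.0199,np.abs(np.degrees(dr)).max()/3.99,1)))
    out=[]
    for i in range(n):
        k=n-i
        st=np.round(r.inv().apply((target-p)/k)/.02,dec);tu=np.round(np.degrees((r.inv()*rot).as_rotvec()/k)/4,dec)
        st=np.clip(st,-1,1);tu=np.clip(tu,-1,1)
        p=p+r.apply(st*.02);r=r*R.from_rotvec(np.radians(tu*4));out.append([*(st+0.).tolist(),*(tu+0.).tolist()])
    for i in range(0,n,8): print(str(out[i:i+8]).replace(' ',''))
    print(n,'rows; ends',p.round(4),'err deg',round(np.degrees((r.inv()*rot).magnitude()),2))
    return p,r
def lidp(th,d=.18,up=.0065): # point at distance d, height up over lid plane
    return W((.07-d*np.cos(th)+up*np.sin(th),0,.13+d*np.sin(th)+up*np.cos(th)))
E
python3 - <<'E'
from h import *
from scipy.optimize import least_squares
C={n:get_image(n) for n in('scene','top')}
o=[('scene',(328.6,89.3),.18,.0065),('top',(373,199.8),.18,.0065),('scene',(324,109.7),.126,.004),('top',(365,199.5),.126,.004)]
r=least_squares(lambda q:np.concatenate([proj(C[n],lidp(q[0],d,u))-p for n,p,d,u in o]),[1.6]);print(r.x,r.fun.round(1))
print('bar',lidp(r.x[0]))
a=plan(W((.02,0,.40)),pose(-65.4))
plan(W((.02,0,.28)),pose(-65.4),start=a)
E
```

```text
[1.57468785] [0.9 0.7 1.  1.5 2.4 3.1 1.5 3.2]
bar [ 0.49953705 -0.39939341  0.30997334]
[[-0.53,-0.8,-0.2,0.0,0.0,0.67],[-0.57,-0.77,-0.2,0.0,0.0,0.67],[-0.6,-0.74,-0.2,0.0,0.0,0.67],[-0.64,-0.71,-0.2,0.0,0.0,0.67],[-0.67,-0.68,-0.2,0.0,0.0,0.67],[-0.7,-0.65,-0.2,0.0,0.0,0.67],[-0.73,-0.62,-0.2,0.0,0.0,0.67],[-0.76,-0.58,-0.2,0.0,0.0,0.67]]
[[-0.79,-0.55,-0.2,0.0,0.0,0.67],[-0.81,-0.51,-0.2,0.0,0.0,0.67],[-0.83,-0.47,-0.2,0.0,0.0,0.67],[-0.85,-0.43,-0.2,0.0,0.0,0.67],[-0.87,-0.39,-0.2,0.0,0.0,0.67],[-0.89,-0.35,-0.2,0.0,0.0,0.67],[-0.91,-0.31,-0.2,0.0,0.0,0.67],[-0.92,-0.26,-0.2,0.0,0.0,0.67]]
[[-0.93,-0.22,-0.2,0.0,0.0,0.67],[-0.94,-0.18,-0.2,0.0,0.0,0.67],[-0.95,-0.13,-0.2,0.0,0.0,0.67],[-0.95,-0.09,-0.2,0.0,0.0,0.67],[-0.96,-0.04,-0.2,0.0,0.0,0.67],[-0.96,0.0,-0.2,0.0,0.0,0.67],[-0.96,0.04,-0.2,0.0,0.0,0.67],[-0.95,0.09,-0.2,0.0,0.0,0.67]]
[[-0.95,0.13,-0.2,0.0,0.0,0.67],[-0.94,0.18,-0.2,0.0,0.0,0.67],[-0.93,0.22,-0.2,0.0,0.0,0.67],[-0.92,0.27,-0.2,0.0,0.0,0.67],[-0.91,0.31,-0.2,0.0,0.0,0.67],[-0.89,0.35,-0.2,0.0,0.0,0.67],[-0.87,0.39,-0.2,0.0,0.0,0.67],[-0.86,0.43,-0.19,0.0,0.0,
[... 234 characters left out ...]
0.72,-0.19,0.0,0.0,0.67]]
[[-0.6,0.74,-0.2,0.0,0.0,0.67],[-0.57,0.77,-0.19,0.0,0.0,0.67],[-0.53,0.8,-0.2,0.0,0.0,0.67],[-0.49,0.82,-0.19,0.0,0.0,0.67],[-0.46,0.84,-0.2,0.0,0.0,0.67],[-0.41,0.86,-0.19,0.0,0.0,0.67],[-0.37,0.88,-0.2,0.0,0.0,0.67],[-0.33,0.9,-0.19,0.0,0.0,0.67]]
[[-0.29,0.92,-0.2,0.0,0.0,0.67],[-0.25,0.93,-0.19,0.0,0.0,0.68],[-0.21,0.94,-0.2,0.0,0.0,0.67],[-0.16,0.94,-0.19,0.0,0.0,0.68]]
52 rows; ends [ 0.4756 -0.3474  0.3999] err deg 0.02
[[0.0,0.0,0.86,0.0,0.0,0.0],[0.0,0.0,0.86,0.0,0.0,0.0],[0.0,0.0,0.86,0.0,0.0,0.0],[0.0,0.0,0.85,0.0,0.0,0.0],[0.0,0.0,0.86,0.0,0.0,0.0],[0.0,0.0,0.85,0.0,0.0,0.0],[0.0,0.0,0.86,0.0,0.0,0.0]]
7 rows; ends [ 0.4756 -0.3474  0.2799] err deg 0.02
```

```bash
python3 -m handwheel '[[-0.9,-0.4,-0.4,0,0,0.8],[-0.9,-0.4,-0.4,0,0,0.8],[-0.9,-0.4,-0.4,0,0,0.8],[-0.9,-0.4,-0.4,0,0,0.8],[-0.9,-0.4,-0.4,0,0,0.8],[-0.9,-0.4,-0.4,0,0,0.8],[-0.9,-0.4,-0.4,0,0,0.8],[-0.9,-0.4,-0.4,0,0,0.8]]' 0 && python3 -m handwheel '[[-0.9,-0.4,-0.4,0,0,0.8],[-0.9,-0.4,-0.4,0,0,0.8],[-0.9,-0.4,-0.4,0,0,0.8],[-0.9,-0.4,-0.4,0,0,0.8],[-0.9,-0.4,-0.4,0,0,0.8],[-0.9,-0.4,-0.4,0,0,0.8],[-0.9,-0.4,-0.4,0,0,0.8],[-0.9,-0.4,-0.4,0,0,0.8]]'
python3 -c "
from h import *
plan(W((.02,0,.40)),pose(-65.4),dec=1)"
```

```text
clock: 1.92
position: [0.2714, 0.4772, 0.2592]
ee_rot: [-1.125, -2.933, -0.001]
force: [0.3, 0.5, 0.6]
width: 0.471
gripper_force: 0.0
clock: 2.58
position: [0.3063, 0.3247, 0.323]
ee_rot: [-1.746, -2.611, -0.001]
force: [-0.0, 0.9, 1.0]
width: 0.001
gripper_force: 0.0
[[-1.0,-0.1,-0.1,0.0,0.0,0.6],[-1.0,-0.1,-0.1,0.0,0.0,0.6],[-1.0,-0.1,-0.1,0.0,0.0,0.6],[-1.0,0.0,-0.1,0.0,0.0,0.6],[-1.0,0.0,-0.1,0.0,0.0,0.6],[-1.0,0.1,-0.1,0.0,0.0,0.6],[-0.9,0.1,-0.1,0.0,0.0,0.6],[-0.9,0.1,-0.1,0.0,0.0,0.6]]
[[-0.9,0.2,-0.1,0.0,0.0,0.6],[-0.9,0.2,-0.1,0.0,0.0,0.6],[-0.9,0.3,-0.1,0.0,0.0,0.6],[-0.9,0.3,-0.1,0.0,0.0,0.6],[-0.9,0.3,-0.1,0.0,0.0,0.6],[-0.9,0.4,-0.1,0.0,0.0,0.6],[-0.9,0.4,-0.1,0.0,0.0,0.6],[-0.9,0.4,-0.1,0.0,0.0,0.6]]
[[-0.8,0.5,-0.1,0.0,0.0,0.6],[-0.8,0.5,-0.1,0.0,0.0,0.6],[-0.8,0.5,-0.1,0.0,0.0,0.6],[-0.8,0.6,-0.1,0.0,0.0,0.6],[-0.7,0.6,-0.1,0.0,0.0,0.6],[-0.7,0.6,-0.1,0.0,0.0,0.6],[-0.7,0.7,-0.1,0.0,0.0,0.6],[-0.7,0.7,-0.1,0.0,0.0,0.6]]
[[-0.6,0.7,-0.1,0.0,0.0,0.6],[-0.6,0.8,-0.1,0.0,0.0,0.6],[-0.6,0.8,-0.1,0.0,0.0,0.6],[-0.5,0.8,-0.1,0.0,0.0,0.6],[-0.5,0.8,-0.1,0.0,0.0,0.6],[-0.5,0.8,-0.1,0.0,0.0,0.7],[-0.4,0.9,-0.1,0.0,0.0,0.6],[-0.4,0.9,-0.2,0.0,0.0,0.7]]
[[-0.3,0.9,-0.1,0.0,0.0,0.6],[-0.3,0.9,-0.2,0.0,0.0,0.7],[-0.2,0.9,-0.1,0.0,0.0,0.6],[-0.2,1.0,-0.2,0.0,0.0,0.7]]
36 rows; ends [ 0.4761 -0.3477  0.4004] err deg 0.16
```

```bash
python3 -m handwheel '[[-1,-0.1,0,0,0,0.6],[-1,-0.1,0,0,0,0.6],[-1,-0.1,0,0,0,0.6],[-1,0,0,0,0,0.6],[-1,0,0,0,0,0.6],[-1,0.1,0,0,0,0.6],[-0.9,0.1,0,0,0,0.6],[-0.9,0.1,0,0,0,0.6]]' >/dev/null && python3 -m handwheel '[[-0.9,0.2,0,0,0,0.6],[-0.9,0.2,0,0,0,0.6],[-0.9,0.3,0,0,0,0.6],[-0.9,0.3,0,0,0,0.6],[-0.9,0.3,0,0,0,0.6],[-0.9,0.4,0,0,0,0.6],[-0.9,0.4,0,0,0,0.6],[-0.9,0.4,0,0,0,0.6]]' && python3 -m handwheel '[[-0.8,0.5,0,0,0,0.6],[-0.8,0.5,0,0,0,0.6],[-0.8,0.5,0,0,0,0.6],[-0.8,0.6,0,0,0,0.6],[-0.7,0.6,0,0,0,0.6],[-0.7,0.6,0,0,0,0.6],[-0.7,0.7,0,0,0,0.6],[-0.7,0.7,0,0,0,0.6]]'
python3 -c "
from h import *
print(Tl(observe()['position']))
plan(W((.02,0,.28)),pose(-65.4),dec=1)"
```

```text
clock: 3.92
position: [0.3833, 0.0255, 0.3221]
ee_rot: [2.506, 1.894, 0.0]
force: [0.6, 0.9, 0.5]
width: 0.006
gripper_force: 0.0
clock: 4.58
position: [0.42, -0.123, 0.3222]
ee_rot: [2.786, 1.45, 0.0]
force: [0.7, -0.1, -1.0]
width: 0.007
gripper_force: 0.0
[-0.2072049   0.04274798  0.32221757]
[[-0.6,0.7,0.2,0.0,0.0,0.6],[-0.6,0.8,0.2,0.0,0.0,0.6],[-0.6,0.8,0.2,0.0,0.0,0.6],[-0.5,0.8,0.2,0.0,0.0,0.6],[-0.5,0.8,0.2,0.0,0.0,0.6],[-0.5,0.8,0.2,0.0,0.0,0.7],[-0.4,0.9,0.2,0.0,0.0,0.6],[-0.4,0.9,0.1,0.0,0.0,0.7]]
[[-0.4,0.9,0.2,0.0,0.0,0.6],[-0.3,0.9,0.1,0.0,0.0,0.7],[-0.3,0.9,0.2,0.0,0.0,0.6],[-0.2,0.9,0.1,0.0,0.0,0.7]]
12 rows; ends [ 0.4749 -0.3468  0.2803] err deg 0.02
```

```bash
python3 -m handwheel '[[-0.6,0.7,0.2,0,0,0.6],[-0.6,0.8,0.2,0,0,0.6],[-0.6,0.8,0.2,0,0,0.6],[-0.5,0.8,0.2,0,0,0.6],[-0.5,0.8,0.2,0,0,0.6],[-0.5,0.8,0.2,0,0,0.7],[-0.4,0.9,0.2,0,0,0.6],[-0.4,0.9,0.1,0,0,0.7]]' >/dev/null && python3 -m handwheel '[[-0.4,0.9,0.2,0,0,0.6],[-0.3,0.9,0.1,0,0,0.7],[-0.3,0.9,0.2,0,0,0.6],[-0.2,0.9,0.1,0,0,0.7],[0,0.6,0,0,0,0],[0,0.6,0,0,0,0],[0,0.6,0,0,0,0],[0,0.6,0,0,0,0]]' && python3 -m handwheel '[[0,0.6,0,0,0,0],[0,0.6,0,0,0,0],[0,0.6,0,0,0,0]]'
python3 -c "
from h import *
print(Tl(observe()['position']))
c=get_image('scene');save(c,'s1.png')"
```

```text
clock: 5.92
position: [0.4953, -0.3898, 0.2799]
ee_rot: [3.068, 0.672, -0.001]
force: [-0.9, 0.2, 0.1]
width: 0.002
gripper_force: 0.0
clock: 6.17
position: [0.5105, -0.4223, 0.28]
ee_rot: [3.068, 0.673, -0.001]
force: [0.1, 0.0, -0.1]
width: 0.004
gripper_force: 0.0
[0.1026037  0.00039474 0.27996071]
```

View pics/s1.png

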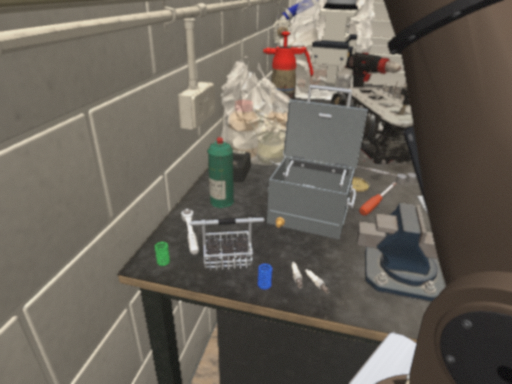

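```bash
python3 -c "
from h import *
c=get_image('top');save(c,'t1.png')
o=observe();print(o)
for n in('scene','top'):
  c=get_image(n);print(n,proj(c,o['position']),proj(c,[0,0,0]),rotm(c['orientation']))"
```

```text
{'clock': 6.2667, 'joints': array([ 0.05603806,  0.57725428,  0.97199813,  1.38766382, -0.47146528,
        1.41963051, -0.12043922]), 'dq': array([-0.03282234, -0.02642498,  0.00296166,  0.03169958,  0.0143762 ,
       -0.0097138 , -0.01204108]), 'joint_efforts': array([  0.2898896 , -63.31697702,  15.30983806, -30.61630368,
        -0.378258  ,   0.4699328 ,   0.19284088]), 'position': array([ 0.51025506, -0.42325329,  0.27973767]), 'ee_rot': array([ 3.06774680e+00,  6.70908611e-01, -2.46523443e-03]), 'force': array([ 0.69312561, -0.74208895,  0.65897008]), 'ft_torque': array([-0.34931225,  0.05165769, -0.05076019]), 'gripper_force': 0.6567996740341187, 'width': 0.0005154987956082875}
scene [329.86056659  99.92103444] [444.77686482 468.83616168] [[-0.71153332 -0.37061568  0.59696261]
 [-0.70218136  0.34394623 -0.62341185]
 [ 0.02572317 -0.86275432 -0.50496862]]
top [382.10859664 196.4084455 ] [194.93039839 393.61606611] [[-6.57306150e-04 -9.97848992e-01  6.55511718e-02]
 [-9.99813796e-01  1.91997776e-03  1.92012451e-02]
 [-1.92857998e-02 -6.55263448e-02 -9.97664451e-01]]
```

View pics/t1.png

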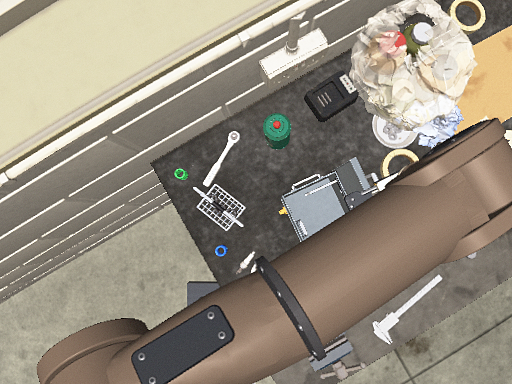

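```bash
python3 -c "
from h import *
c=cv2.imread('pics/s1.png');t=cv2.imread('pics/t1.png')
a=cv2.resize(c[0:220,240:430],None,fx=2.1,fy=2.1);b=cv2.resize(t[120:240,290:420],None,fx=3,fy=3)
b=cv2.copyMakeBorder(b,0,a.shape[0]-b.shape[0],0,0,0);cv2.imwrite('pics/c1.png',np.hstack([a,b]))
C={n:get_image(n) for n in('scene','top')}
for l in ['lid_bar','lid_front']:
  for n in C: print(l,n,[(np.round(np.array(x['point'])*[512,384],1).tolist(),round(x['score'],2)) for x in place_of(l,n)[:3]])
for th in(1.57,1.7,1.8,1.9): print(th,[proj(C[n],lidp(th)).round(1) for n in C],[proj(C[n],lidp(th,.126,.004)).round(1) for n in C])
"
```

```text
lid_bar scene [([328.9, 90.0], 0.57)]
lid_bar top [([276.9, 135.4], 0.58), ([222.5, 206.6], 0.27)]
lid_front scene [([326.7, 108.8], 0.95)]
lid_front top [([372.1, 199.4], 0.96), ([230.5, 211.7], 0.56)]
1.57 [array([329.4,  90. ]), array([373.6, 201.5])] [array([326.4, 112.9]), array([366.2, 202.8])]
1.7 [array([331. ,  88.7]), array([384.1, 196.5])] [array([327.5, 111.6]), array([373.2, 199.5])]
1.8 [array([332. ,  88.6]), array([391.6, 192.8])] [array([328.3, 111.2]), array([378.2, 197.1])]
1.9 [array([332.9,  89.3]), array([398.6, 189.3])] [array([328.9, 111.4]), array([382.9, 194.7])]
```

View pics/c1.png

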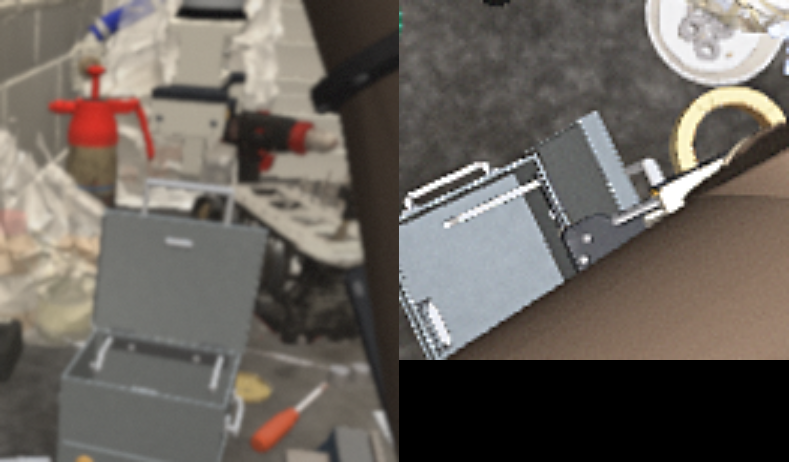

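```bash
python3 -m handwheel '[[0,0.5,0,0,0,0],[0,0.5,0,0,0,0],[0,0.5,0,0,0,0]]' 
python3 -c "
from h import *
print(Tl(observe()['position']))
r=place_of('lid_front','top');print(np.array(r[0]['point'])*[512,384])
r=place_of('lid_front','scene');print(np.array(r[0]['point'])*[512,384])
plan([.494,-.0739,.20],pose(-38.5),1)"
```

```text
clock: 6.92
position: [0.5241, -0.4478, 0.2803]
ee_rot: [-3.068, -0.677, -0.001]
force: [-0.1, 0.1, -0.6]
width: 0.004
gripper_force: 0.0
[0.13141869 0.00216024 0.28034947]
[372.1216 199.4112]
[326.7072 108.7872]
[[0.3,-0.9,0.2,0.0,0.0,-0.3],[0.3,-0.9,0.2,0.0,0.0,-0.3],[0.4,-0.9,0.2,0.0,0.0,-0.3],[0.4,-0.9,0.2,0.0,0.0,-0.3],[0.4,-0.8,0.2,0.0,0.0,-0.3],[0.4,-0.8,0.2,0.0,0.0,-0.3],[0.4,-0.8,0.2,0.0,0.0,-0.3],[0.5,-0.8,0.2,0.0,0.0,-0.4]]
[[0.5,-0.8,0.2,0.0,0.0,-0.3],[0.5,-0.8,0.2,0.0,0.0,-0.4],[0.5,-0.8,0.2,0.0,0.0,-0.3],[0.5,-0.8,0.2,0.0,0.0,-0.4],[0.6,-0.8,0.2,0.0,0.0,-0.3],[0.6,-0.7,0.2,0.0,0.0,-0.4],[0.6,-0.7,0.2,0.0,0.0,-0.3],[0.6,-0.7,0.2,0.0,0.0,-0.4]]
[[0.6,-0.7,0.2,0.0,0.0,-0.3],[0.6,-0.7,0.2,0.0,0.0,-0.4],[0.7,-0.7,0.2,0.0,0.0,-0.3],[0.6,-0.7,0.2,0.0,0.0,-0.4]]
20 rows; ends [ 0.494  -0.0744  0.1997] err deg 0.11
```

```bash
cat >> h.py <<'E'
def lidang():
    from scipy.optimize import least_squares
    o=[]
    for n in('scene','top'):
        c=get_image(n)
        for l,d,u in(('lid_bar',.18,.0065),('lid_front',.126,.004)):
            r=place_of(l,n)
            if r and r[0]['score']>.5:
                p=np.array(r[0]['point'])*[512,384]
                f=lambda q:proj(c,lidp(q[0],d,u))-p
                s=min((least_squares(f,[t]) for t in(.1,.8,1.7)),key=lambda s:s.cost);print(l,n,s.x.round(3),s.fun.round(1))
E
python3 -c "
from h import *
lidang()"
```

```text
lid_bar scene [1.421] [-0.2 -0.1]
lid_front scene [1.814] [0.2 2.8]
lid_bar top [-0.106] [61.  27.3]
lid_front top [1.678] [0.9 1.9]
```

```bash
python3 -c "
from h import *
c=get_image('top');save(c,'t2.png');t=cv2.imread('pics/t2.png');t0=cv2.imread('pics/t0.png');f=lambda t:cv2.resize(t[130:260,290:420],None,fx=3,fy=3)
cv2.imwrite('pics/c2.png',np.hstack([f(t0),f(t)]))
for th in(1.57,1.7,1.8,1.95): print(th,((np.array([proj(c,W((.07-d*np.cos(th)+u*np.sin(th),y,.13+d*np.sin(th)+u*np.cos(th)))) for d,u,y in((.146,.0015,.094),(.18,.0065,.048))])-[290,130])*3+[390,0]).round())
"
```

```text
1.57 [[562.  92.]
 [609. 147.]]
1.7 [[587.  80.]
 [640. 132.]]
1.8 [[605.  72.]
 [663. 121.]]
1.95 [[630.  61.]
 [694. 107.]]
```

View pics/c2.png

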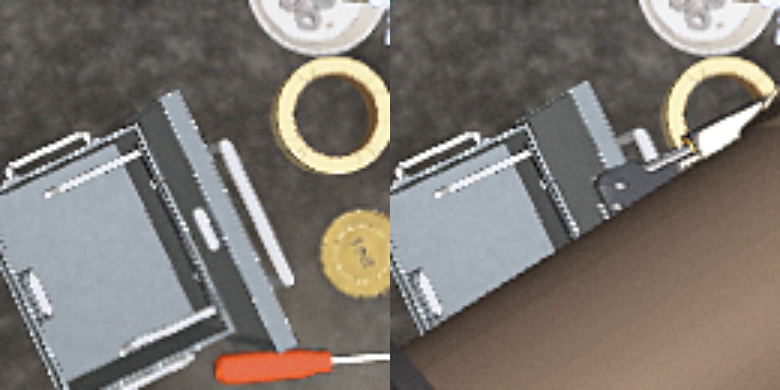

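```bash
python3 -c "
from h import *
c=get_image('top')
for x in(-.095,0,.095):
  for y in(-.0375,.0375):
    for z in (.346,.45):
      print(x,y,z,((proj(c,W((.131+x,.002+y,z)))-[290,130])*3+[390,0]).round())
cs=get_image('scene');save(cs,'s2.png')
for x in(-.095,0,.095):
  for z in(.28,.346,.45): print('scene',x,z,proj(cs,W((.131+x,0,z))).round())
o=observe();print(o['joints'],o['force'],o['width'])
s=cv2.imread('pics/s2.png');cv2.imwrite('pics/c3.png',cv2.resize(s[0:180,260:400],None,fx=3.3,fy=3.3))
"
```

```text
-0.095 -0.0375 0.346 [620. 293.]
-0.095 -0.0375 0.45 [664. 299.]
-0.095 0.0375 0.346 [568. 182.]
-0.095 0.0375 0.45 [603. 171.]
0 -0.0375 0.346 [758. 228.]
0 -0.0375 0.45 [821. 224.]
0 0.0375 0.346 [706. 117.]
0 0.0375 0.45 [761.  97.]
0.095 -0.0375 0.346 [892. 163.]
0.095 -0.0375 0.45 [973. 150.]
0.095 0.0375 0.346 [840.  54.]
0.095 0.0375 0.45 [913.  25.]
scene -0.095 0.28 [325. 107.]
scene -0.095 0.346 [328.  78.]
scene -0.095 0.45 [335.  26.]
scene 0 0.28 [332.  97.]
scene 0 0.346 [335.  70.]
scene 0 0.45 [341.  22.]
scene 0.095 0.28 [338.  88.]
scene 0.095 0.346 [341.  63.]
scene 0.095 0.45 [347.  19.]
[ 0.11828742  0.62232144  0.95245306  1.30939395 -0.49889338  1.45412799
 -0.10394531] [-0.19912885  0.7780873   0.79818143] 0.0037793775073010293
```

View pics/c3.png

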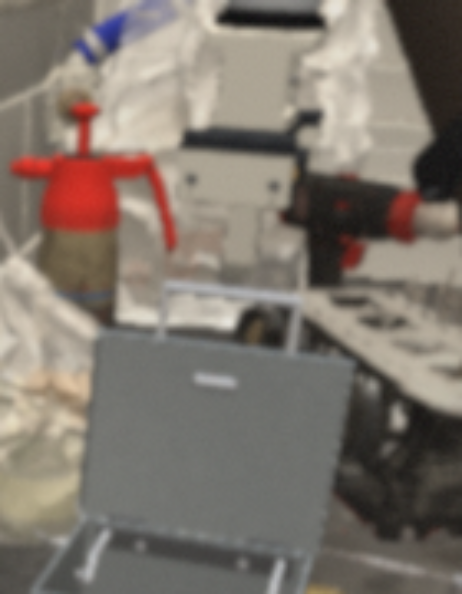

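```bash
python3 -m handwheel '[[0,0,-1,0,0,0],[0,0,-1,0,0,0],[0,0,-1,0,0,0],[0.3,-0.9,-0.2,0,0,-0.3],[0.3,-0.9,0,0,0,-0.3],[0.4,-0.9,0,0,0,-0.3],[0.4,-0.9,0,0,0,-0.3],[0.4,-0.8,0,0,0,-0.3]]' > /dev/null && python3 -m handwheel '[[0.4,-0.8,0,0,0,-0.3],[0.4,-0.8,0.2,0,0,-0.3],[0.5,-0.8,0.2,0,0,-0.4],[0.5,-0.8,0.2,0,0,-0.3],[0.5,-0.8,0.2,0,0,-0.4],[0.5,-0.8,0.5,0,0,-0.3],[0.5,-0.8,0.5,0,0,-0.4],[0.6,-0.7,0.5,0,0,-0.3]]' 1 && python3 -m handwheel '[[0.6,-0.7,0.5,0,0,-0.4],[0.6,-0.7,0.5,0,0,-0.3],[0.6,-0.7,0.5,0,0,-0.4],[0.6,-0.7,0.5,0,0,-0.3],[0.6,-0.7,0.6,0,0,-0.4],[0.7,-0.7,0.6,0,0,-0.3],[0.6,-0.7,0.6,0,0,-0.4]]'
python3 -c "
from h import *
a=plan([.494,-.0739,.15],pose(-38.5),2)
o=observe();p=o['position'];r=R.from_rotvec(o['ee_rot'])
s0=cv2.imread('pics/s0.png');c=get_image('scene');save(c,'s3.png')
d=cv2.absdiff(s0,cv2.imread('pics/s3.png')).max(2)>35
d=cv2.morphologyEx(d.astype(np.uint8),cv2.MORPH_OPEN,np.ones((2,2)))
for sgn in(1,-1): print('finger',proj(c,p+r.apply([0,.055*sgn,0])))
print('tcp',proj(c,p))
for v in range(60,240,6): 
  u=np.flatnonzero(d[v,150:300]);print(v,''.join('#' if d[v,k:k+3].any() else '.' for k in range(150,330,3)))
"
```

```text
clock: 8.8
position: [0.5052, -0.2043, 0.2979]
ee_rot: [-2.936, -1.118, -0.001]
force: [0.5, -0.6, 0.6]
width: 0.533
gripper_force: 0.0
clock: 9.38
position: [0.4951, -0.074, 0.2218]
ee_rot: [-2.827, -1.37, -0.001]
force: [0.5, 0.1, 0.2]
width: 0.994
gripper_force: 0.0
[[-0.01,-0.01,0.9,0.0,0.0,0.01],[-0.01,-0.01,0.9,0.0,0.0,0.01],[-0.01,-0.01,0.9,0.0,-0.01,0.01],[0.0,-0.02,0.89,0.0,0.0,0.02]]
4 rows; ends [ 0.4939 -0.0738  0.15  ] err deg 0.02
finger [224.82914438 154.21504365]
finger [228.15928373 180.18105288]
tcp [226.37887277 166.30334864]
60 .................######.....######..........................
66 .................###########.##.............................
72 .....................######.##..............................
78 ...................#######.##...............................
84 ..................#######.....#.............................
90 ....................#####...................................
96 ..................######............................#.......
102 ....................##..########............................
108 ..................##############
[... 693 characters left out ...]
..................................................
180 ............................................................
186 ............................................................
192 ............................................................
198 ............................................................
204 ............................................................
210 ............................................................
216 ............................................................
222 ............................................................
228 ............................................................
234 ............................................................
```

```bash
python3 -c "
from h import *
s0=cv2.imread('pics/s0.png');s3=cv2.imread('pics/s3.png')
d=cv2.absdiff(s0,s3).max(2)
for v in range(140,200,3): print(v,' '.join('%3d'%x for x in d[v,205:255:2]))
a=np.hstack([s0[90:240,150:300],s3[90:240,150:300]]);cv2.imwrite('pics/c4.png',cv2.resize(a,None,fx=2.6,fy=2.6,interpolation=2))
"
```

```text
140   2   1   1   1   2   3  15  33  73  15   3   9   1  12  24   2   1   1   1   1   1   1   1   1   3
143   1   1   1   1   1   0   3  21  57  74  72  56  32  13  19   4   2   2   0   1   1   1   2   2   2
146   3   3   3   4   3   2   1  17  72  88  86  85  80  45  13   2   3   1   2   1   1   2   3   1   1
149   4   1   4   2   1   1   2  14  70  85  86  83  87  82  36   5   1   3   2   2   3   1   2   1   2
152   2   2   2   4   2   1   0  12  64  81  87  90  91  90  47   2   1   1   3   2   2   3   2   1   2
155   1   3   3   2   4   1   2  10  59  91  93  99 106 109  87  13   1   2   1   1   4   2   1   1   1
158   2   3   2   2   3   3   6   6  62  85  86  83  84  84  68  14   2   4   2   4   3   2   2   5   2
161   1   1   3   1   2   2   4   6  39  51  52  48  51  47  17   2   4   1   4   1   2   2   1   4   1
164   1   0   1   4   2   2   3   5   2   1   3   2   3   3   3   0   3   2   2   2   4   3   2   2   2
167   1   1   1   1   2   2   2   2   3   2   1   3   2   1   1   2   4   3   1   3   1   4   3   3   1
170   1   1   2   2   3   1   0   4   4   0   1   1   6   2 
[... 279 characters left out ...]
   1   2   1   5   2   0   1   2   3   3   2   6   2   4   3   1   4   1   1
182   3   3   1   4   1   1   2   1   1   2   2   4   2   1   2   2   2   3   2   2   1   1   1   2   4
185   1   3   2   1   1   1   2   8   3   0   4   2   2   2   1   2   2   4   1   2   4   0   3   2   3
188   0   1   5   4   2   1   1   2   2   3   1   1   2   4   1   1   1   1   2   3   3   2   3   2   2
191   2   1   1   2   1   2   0   1   2   1   1   3   1   3   2   2   2   2   3   3   0   0   1   1   2
194   5   4   1   2   4   1   1   2   2   2   4   1   2   2   2   2   4   3   2   2   7   2   2   1   1
197   2   1   0   1   3   3   2   2   2   2   2   4   4   1   3   1   4   1   0   2   3   2   1   2   5
```

View pics/c4.png

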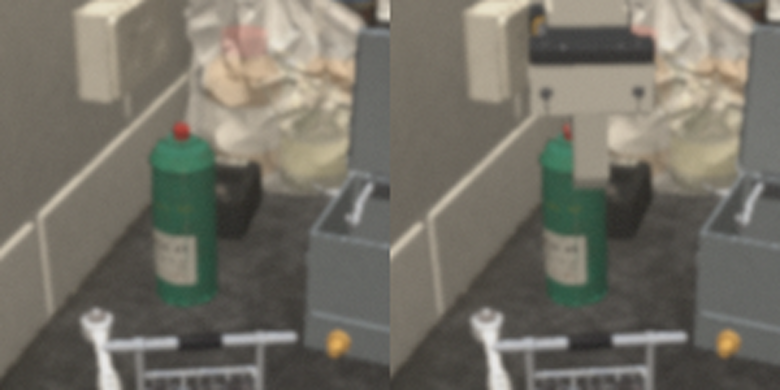

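```bash
python3 -m handwheel '[[0,0,0.9,0,0,0],[0,0,0.9,0,0,0],[0,0,0.9,0,0,0],[0,0,0.9,0,0,0],[0,0,0.9,0,0,0],[0,0,0.9,0,0,0],[0,0,0.2,0,0,0]]'
cat >> h.py <<'E'
def tip(out):
    o=observe();p=o['position'];r=R.from_rotvec(o['ee_rot']);s0=cv2.imread('pics/s0.png');c=get_image('scene');save(c,out)
    d=cv2.absdiff(s0,cv2.imread('pics/'+out)).max(2)>40
    for s in(1,-1):
        for w in(.046,.065): print('f',s,w,proj(c,p+r.apply([0,w*s,0])).round(1),proj(c,p+r.apply([0,w*s,-.03])).round(1))
    for v in range(110,270,4): print(v,''.join('#' if d[v,k:k+2].sum()>1 else '.' for k in range(190,270,2)))
E
python3 -c "
from h import *
tip('s4.png')"
```

```text
clock: 10.02
position: [0.4936, -0.075, 0.1081]
ee_rot: [-2.827, -1.367, 0.004]
force: [0.4, -0.9, 0.5]
width: 1.0
gripper_force: 0.0
f 1 0.046 [226.7 204.6] [226.5 192.5]
f 1 0.065 [226.2 200. ] [226.  188.1]
f -1 0.046 [229.4 229.9] [229.2 217. ]
f -1 0.065 [230.  235.8] [229.8 222.7]
110 ..................####..#...#...........
114 ...................########.............
118 ........#..........#########............
122 ........#######..#.#########............
126 ..........#################.............
130 .......#######.........######...........
134 ........#############.....#.............
138 .........#######........................
142 .........#.########...##.#..............
146 ..........###########...................
150 ..........############..................
154 ..........################..............
158 .........#################..............
162 ..........################..............
166 ...........###..........................
170 ........................................
174 ........................................
178 ........................................
18
[... 287 characters left out ...]
.######..................
210 .................#####..................
214 .................#####..................
218 ........................................
222 ........................................
226 ........................................
230 ........................................
234 ........................................
238 ........................................
242 ........................................
246 ........................................
250 ........................................
254 ........................................
258 ........................................
262 ........................................
266 ........................................
```

```bash
python3 -m handwheel '[[0,0,0.6,0,0,0],[0,0,0.6,0,0,0],[0,0,0.6,0,0,0],[0,0,0.6,0,0,0],[0,0,0.4,0,0,0],[0,0,0,0,0,0]]'
python3 -c "
from h import *
tip('s5.png')
b=[.494,-.0739,.097];c=get_image('scene');print(proj(c,b));print(observe()['position'],observe()['force'])"
```

```text
clock: 10.57
position: [0.4948, -0.0751, 0.0537]
ee_rot: [-2.828, -1.368, 0.001]
force: [-0.5, 0.1, -0.3]
width: 0.997
gripper_force: 0.0
f 1 0.046 [226.7 225. ] [226.5 213.8]
f 1 0.065 [226.2 220.2] [226.  209.1]
f -1 0.046 [229.3 251.5] [229.1 239.6]
f -1 0.065 [229.9 257.8] [229.7 245.7]
110 ......######.....############...........
114 .......####......############...........
118 .......##......##############...........
122 .............################...........
126 ..........####..#############...........
130 .........####...#############...........
134 .......##.......#############...........
138 ..........#################.............
142 ...........#######....######............
146 ........#.##########..######............
150 ........###..########...####............
154 ..........##########....................
158 ........######.........######...........
162 ........#####################...........
166 .........####################...........
170 .........#################..............
174 ...........###############..............
178 ..........################.............
[... 395 characters left out ...]
#..........
218 .........###.#############..............
222 ..............#########.................
226 .................#####..................
230 ................######..................
234 ...................###..................
238 .................####...................
242 ........................................
246 ........................................
250 ........................................
254 ........................................
258 ........................................
262 ........................................
266 ........................................
[227.49821602 221.17804928]
[ 0.49544494 -0.07541703  0.05477334] [-0.22371715 -0.54196826 -0.15343849]
```

```bash
python3 -m handwheel '[[0,0,0.3,0,0,0],[0,0,0,0,0,0],[0,0,0,0,0,0],[0,0,0,0,0,0],[0,0,0,0,0,0],[0,0,0,0,0,0],[0,0,0,0,0,0],[0,0,0,0,0,0]]' 0 35 && python3 -m handwheel '[[0,0,0,0,0,0],[0,0,0,0,0,0],[0,0,0,0,0,0],[0,0,0,0,0,0]]'
```

```text
clock: 11.33
position: [0.4951, -0.0752, 0.0482]
ee_rot: [2.828, 1.368, 0.0]
force: [-0.1, -0.4, -0.3]
width: 0.469
gripper_force: 0.0
clock: 11.67
position: [0.4951, -0.0752, 0.0481]
ee_rot: [-2.828, -1.368, -0.0]
force: [-0.1, 0.0, 0.3]
width: 0.179
gripper_force: 0.0
```

```bash
python3 -m handwheel '[[0,0,0,0,0,0],[0,0,0,0,0,0],[0,0,0,0,0,0]]' 0 35 && python3 -m handwheel '[[0,0,-0.3,0,0,0],[0,0,-0.4,0,0,0],[0,0,-0.5,0,0,0],[0,0,-0.5,0,0,0],[0,0,0,0,0,0]]'
python3 -c "
from h import *
C={n:get_image(n) for n in('scene','top')}
o=observe();print(o['position'],o['force'],o['width'],o['gripper_force'])
P={n:place_of('bail_grip',n) for n in C}
for n in C: print(n,[(np.array(x['point'])*[512,384],x['score']) for x in P[n][:2]])
print(tri([ray(C[n],np.array(P[n][0]['point'])*[512,384]) for n in C]))
save(C['scene'],'s6.png')"
```

```text
clock: 11.92
position: [0.4948, -0.0751, 0.048]
ee_rot: [-2.828, -1.368, 0.0]
force: [-1.4, 0.6, -0.1]
width: 0.12
gripper_force: 35.0
clock: 12.33
position: [0.4965, -0.0756, 0.0844]
ee_rot: [2.827, 1.367, 0.005]
force: [1.5, 0.1, -4.3]
width: 0.116
gripper_force: 35.0
[ 0.4956533  -0.07510632  0.08281954] [ 0.01644865 -0.67327541 -4.42504682] 0.11719663247643 34.99867022037506
scene [(array([226.0992, 205.4016]), 0.84)]
top [(array([216.5248, 206.4   ]), 0.52)]
[ 0.49485302 -0.07358475  0.13487237]
```

```bash
python3 -m handwheel '[[0,0,0.5,0,0,0],[0,0,0.5,0,0,0],[0,0,0.4,0,0,0],[0,0,0.3,0,0,0],[0,0,0.1,0,0,0],[0,0,0,0,0,0]]' && python3 -m handwheel '[[0,0,0,0,0,0],[0,0,0,0,0,0],[0,0,0,0,0,0],[0,0,0,0,0,0]]' 0.45
python3 -c "
from h import *
o=observe();r=R.from_rotvec(o['ee_rot']);print(r.as_matrix().round(3))
b=np.array(o['position'])+r.apply([0,0,-.049]);print(b)
q=pose(-38.5,20);plan(b+q.apply([0,0,.049]),q,2)"
```

```text
clock: 13.03
position: [0.4942, -0.0749, 0.0463]
ee_rot: [-2.826, -1.366, 0.001]
force: [-8.0, 3.5, 19.9]
width: 0.118
gripper_force: 35.0
clock: 13.37
position: [0.4952, -0.0754, 0.0458]
ee_rot: [2.828, 1.367, -0.0]
force: [0.5, 0.0, 0.1]
width: 0.359
gripper_force: 0.0
[[ 0.621  0.784 -0.   ]
 [ 0.784 -0.621 -0.   ]
 [-0.     0.    -1.   ]]
[ 0.49517135 -0.07543101  0.094793  ]
[[0.0,0.14,-0.02,-0.83,0.0,0.0],[0.0,0.14,-0.02,-0.83,0.0,0.01],[0.0,0.14,-0.01,-0.83,0.0,0.0],[0.0,0.14,0.0,-0.84,0.0,0.01],[0.0,0.14,0.01,-0.83,0.0,0.0],[0.0,0.15,0.02,-0.84,0.0,0.01]]
6 rows; ends [ 0.5084 -0.0859  0.0487] err deg 0.01
```

```bash
python3 -m handwheel '[[0,0.14,-0.08,-0.83,0,0],[0,0.14,-0.06,-0.83,0,0],[0,0.14,-0.01,-0.83,0,0],[0,0.14,0,-0.84,0,0],[0,0.14,0.01,-0.83,0,0],[0,0.14,0.02,-0.84,0,0],[0,0,0,0,0,0]]' && python3 -m handwheel '[[0,0,0,0,0,0],[0,0,0,0,0,0],[0,0,0,0,0,0],[0,0,0,0,0,0],[0,0,0,0,0,0],[0,0,0,0,0,0]]' 0 35
python3 -c "
from h import *
a=plan([.50,-.08,.19],pose(-38.5,20),2)
bt=W((-.02,0,.26));q=pose(-65.2,20);plan(bt+q.apply([0,0,.049]),q,1,start=a)"
```

```text
clock: 13.95
position: [0.5061, -0.0843, 0.0498]
ee_rot: [2.536, 1.23, 0.214]
force: [-1.0, -0.2, -0.3]
width: 0.448
gripper_force: 0.0
clock: 14.45
position: [0.5082, -0.0858, 0.051]
ee_rot: [2.539, 1.227, 0.216]
force: [-1.0, 1.1, 1.0]
width: 0.115
gripper_force: 35.0
[[0.0,0.24,-0.84,0.0,0.0,0.0],[0.0,0.24,-0.84,0.0,0.0,0.0],[0.0,0.24,-0.84,0.0,0.0,0.0],[-0.01,0.24,-0.84,0.0,0.0,0.0],[0.0,0.24,-0.84,0.0,0.0,0.0],[-0.01,0.23,-0.83,0.0,0.0,0.01],[0.0,0.24,-0.84,0.0,-0.01,0.0],[-0.01,0.23,-0.83,-0.01,0.0,0.01]]
8 rows; ends [ 0.4999 -0.08    0.1899] err deg 0.02
[[-0.8,0.5,0.1,0.0,-0.2,0.5],[-0.8,0.5,0.1,0.0,-0.2,0.5],[-0.8,0.5,0.1,0.0,-0.2,0.5],[-0.8,0.6,0.1,0.0,-0.2,0.5],[-0.7,0.6,0.1,0.0,-0.2,0.5],[-0.7,0.6,0.1,0.0,-0.2,0.5],[-0.7,0.7,0.2,0.0,-0.2,0.5],[-0.7,0.7,0.2,0.0,-0.1,0.5]]
[[-0.6,0.7,0.1,0.0,-0.2,0.5],[-0.6,0.7,0.2,0.0,-0.1,0.4],[-0.6,0.7,0.2,0.0,-0.2,0.5],[-0.6,0.8,0.1,0.0,-0.1,0.4],[-0.5,0.8,0.2,0.0,-0.2,0.5]]
13 rows; ends [ 0.4674 -0.3266  0.2143] err deg 0.16
```

```bash
python3 -m handwheel '[[0,0.1,-0.3,0,0,0],[0,0.2,-0.6,0,0,0],[0,0.27,-0.95,0,0,0],[0,0.27,-0.95,0,0,0],[0,0.27,-0.95,0,0,0],[0,0.27,-0.95,0,0,0],[0,0.27,-0.95,0,0,0],[0,0.27,-0.95,0,0,0]]' && python3 -m handwheel '[[0,0.2,-0.9,0,0,0],[0,0.2,-0.6,0,0,0],[-0.4,0.3,0,0,-0.2,0.5],[-0.8,0.5,0,0,-0.2,0.5],[-0.8,0.5,0.1,0,-0.2,0.5],[-0.8,0.6,0.1,0,-0.2,0.5],[-0.7,0.6,0.1,0,-0.2,0.5],[-0.7,0.6,0.1,0,-0.2,0.5]]'
python3 -c "
from h import *
bt=W((-.02,0,.26));q=pose(-65.2,20);plan(bt+q.apply([0,0,.049]),q,1)"
```

```text
clock: 15.12
position: [0.5003, -0.0809, 0.1885]
ee_rot: [2.537, 1.225, 0.212]
force: [-1.2, 2.1, -3.0]
width: 0.118
gripper_force: 35.0
clock: 15.78
position: [0.4824, -0.1834, 0.2325]
ee_rot: [2.648, 0.926, 0.151]
force: [0.1, 0.5, -3.1]
width: 0.113
gripper_force: 35.0
[[-0.6,0.6,0.3,0.0,-0.1,0.4],[-0.6,0.6,0.3,0.0,-0.1,0.4],[-0.6,0.6,0.4,0.0,-0.1,0.4],[-0.6,0.6,0.3,0.0,-0.2,0.4],[-0.6,0.6,0.4,0.0,-0.1,0.4],[-0.5,0.6,0.4,0.0,-0.2,0.4],[-0.5,0.6,0.3,0.0,-0.1,0.4],[-0.5,0.7,0.4,0.0,-0.2,0.4]]
8 rows; ends [ 0.4665 -0.3258  0.2137] err deg 0.27
```

```bash
python3 -m handwheel '[[-0.6,0.6,0.2,0,-0.1,0.4],[-0.6,0.6,0.2,0,-0.1,0.4],[-0.6,0.6,0.3,0,-0.1,0.4],[-0.6,0.6,0.3,0,-0.2,0.4],[-0.6,0.6,0.3,0,-0.1,0.4],[-0.5,0.6,0.3,0,-0.2,0.4],[-0.5,0.6,0.3,0,-0.1,0.4],[-0.4,0.5,0.3,0,-0.2,0.4]]' && python3 -m handwheel '[[0,0,0,0,0,0],[0,0,0,0,0,0]]'
python3 -c "
from h import *
C={n:get_image(n) for n in('scene','top')}
for n in C: save(C[n],n[0]+'7.png')
s=cv2.resize(cv2.imread('pics/s7.png')[60:240,250:400],None,fx=3.2,fy=3.2,interpolation=2);t=cv2.resize(cv2.imread('pics/t7.png')[120:260,270:370],None,fx=3.2,fy=3.2,interpolation=2)
t=cv2.copyMakeBorder(t,0,s.shape[0]-t.shape[0],0,0,0);cv2.imwrite('pics/c5.png',np.hstack([s,t]))
o=observe();r=R.from_rotvec(o['ee_rot']);b=np.array(o['position'])+r.apply([0,0,-.049]);print('bail tank',Tl(b),r.as_matrix().round(3)[:,1],np.degrees(np.arctan2(r.as_matrix()[1,0],r.as_matrix()[0,0])))
for n in C: print(n,[(np.array(x['point'])*[512,384],x['score']) for x in place_of('bail_grip',n)[:2]],proj(C[n],b))
"
```

```text
clock: 16.45
position: [0.4641, -0.3186, 0.2232]
ee_rot: [2.732, 0.603, 0.099]
force: [0.2, -0.4, -3.1]
width: 0.12
gripper_force: 35.0
clock: 16.62
position: [0.4646, -0.3176, 0.2233]
ee_rot: [2.731, 0.605, 0.099]
force: [-1.1, 0.4, -4.1]
width: 0.119
gripper_force: 35.0
bail tank [-0.02953013  0.0040374   0.26959281] [ 0.4   -0.85   0.342] 25.130844808902058
scene [] [316.61564298 120.30181791]
top [(array([320.1024, 223.9104]), 0.63)] [320.47907419 222.44850323]
```

View pics/c5.png

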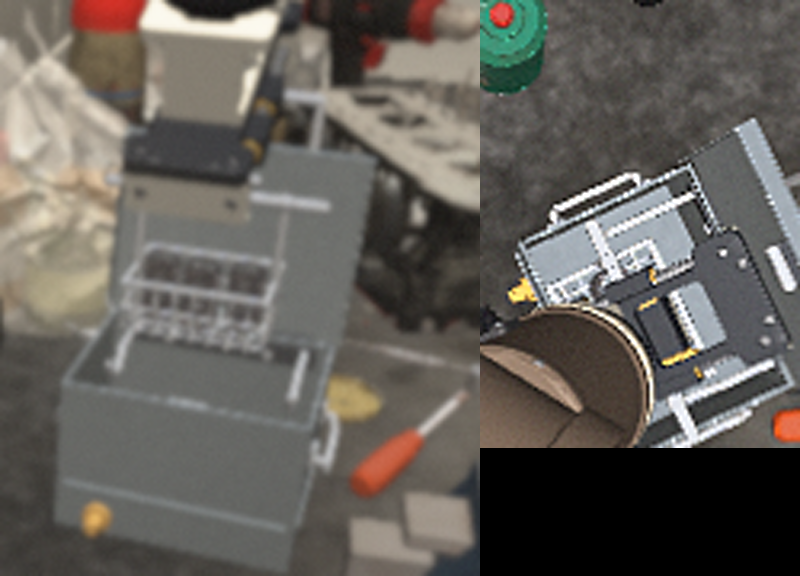

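```bash
python3 -c "
from h import *
C={n:get_image(n) for n in('scene','top')}
L=tri([ray(C['top'],(304.4,189.4)),ray(C['scene'],(285.3,115.6))]);Rr=tri([ray(C['top'],(336.5,256)),ray(C['scene'],(353,124))])
print(Tl(L),Tl(Rr),(Tl(L)+Tl(Rr))/2,np.linalg.norm(L-Rr))
for y in(.077,-.077,0):
  w=W((-.0295,.004+y,.2696));print(y,[proj(C[n],w).round(1) for n in C])
for k in ((.068,'L'),(-.068,'R')): print('tip',[proj(C[n],W((-.017,k[0],.126))).round(1) for n in C],'rear',[proj(C[n],W((.062,k[0],.121))).round(1) for n in C])
"
```

```text
[-0.03041742  0.07571556  0.27044286] [-0.02870133 -0.07111835  0.27207311] [-0.02955937  0.00229861  0.27125798] 0.1468529912793335
0.077 [array([282.2, 115.5]), array([304.3, 187.6])]
-0.077 [array([353. , 125.4]), array([336.7, 257.5])]
0 [array([316.6, 120.3]), array([320.5, 222.5])]
tip [array([285. , 172.2]), array([306.7, 194.3])] rear [array([293.2, 161.1]), array([336.8, 180.4])]
tip [array([341.5, 182.6]), array([331.3, 247.2])] rear [array([345.8, 170.3]), array([361.3, 232.8])]
```

```bash
python3 -c "
from h import *
q=pose(-65.3,20);f=lambda x,z:W((x,-.0025,z))+q.apply([0,0,.049])
a=plan(f(.002,.22),q,2)
a=plan(f(.002,.135),q,2,a)
plan(f(.002,.117),q,2,a)"
```

```text
[[-0.1,0.16,0.72,0.0,0.0,0.04],[-0.1,0.16,0.72,0.0,-0.01,0.03],[-0.1,0.16,0.73,0.0,0.0,0.04],[-0.1,0.15,0.72,0.01,-0.01,0.03]]
4 rows; ends [ 0.4729 -0.3472  0.174 ] err deg 0.02
[[0.0,-0.29,0.8,0.0,0.0,0.0],[0.0,-0.29,0.8,0.0,0.0,0.0],[0.0,-0.29,0.8,0.0,0.0,0.0],[0.0,-0.29,0.8,0.0,0.0,0.0],[0.0,-0.29,0.8,0.0,0.0,0.0]]
5 rows; ends [ 0.4729 -0.3473  0.0889] err deg 0.02
[[0.0,-0.31,0.84,0.0,0.0,0.0]]
1 rows; ends [ 0.4729 -0.3473  0.071 ] err deg 0.02
```

```bash
python3 -m handwheel '[[-0.04,0.3,0.5,0,0,0.04],[-0.05,0.4,0.6,0,0,0.03],[-0.05,0.2,0.7,0,0,0.04],[-0.04,0,0.7,0,0,0.03],[0,-0.26,0.38,0,0,0],[0,0,0,0,0,0]]' && python3 -m handwheel '[[0,-0.2,0.5,0,0,0],[0,-0.2,0.6,0,0,0],[0,-0.2,0.6,0,0,0],[0,0,0,0,0,0]]'
cat >> h.py <<'E'
def bail():
    o=observe();r=R.from_rotvec(o['ee_rot']);b=np.array(o['position'])+r.apply([0,0,-.049]);print('bail tank',Tl(b).round(4),'F',np.round(o['force'],1),o['width']);return b,r
E
python3 -c "
from h import *
bail()
q=pose(-65.3,20);f=lambda x,z:W((x,0.001,z))+q.apply([0,0,.049])
a=plan(f(.002,.135),q,2)"
```

```text
clock: 17.42
position: [0.4755, -0.3449, 0.1724]
ee_rot: [2.735, 0.598, 0.103]
force: [-0.8, 0.2, -3.0]
width: 0.123
gripper_force: 35.0
clock: 17.75
position: [0.4763, -0.3449, 0.1368]
ee_rot: [2.735, 0.6, 0.104]
force: [-0.5, -0.8, -2.8]
width: 0.118
gripper_force: 35.0
bail tank [0.0012 0.0015 0.1829] F [-0.5 -0.8 -2.8] 0.11799892266631835
[[-0.01,-0.26,0.75,-0.01,0.0,0.0],[-0.01,-0.26,0.76,0.0,0.0,0.01],[0.0,-0.26,0.75,-0.01,0.01,0.0]]
3 rows; ends [ 0.4762 -0.3457  0.089 ] err deg 0.01
```

```bash
python3 -m handwheel '[[0,-0.26,0.75,0,0,0],[0,-0.26,0.75,0,0,0],[0,-0.26,0.75,0,0,0],[0,0,0,0,0,0]]' && python3 -m handwheel '[[0,-0.1,0.26,0,0,0],[0,-0.1,0.26,0,0,0],[0,0,0,0,0,0]]'
python3 -c "
from h import *
bail();C={n:get_image(n) for n in('scene','top')}
for n in C:
  save(C[n],n[0]+'8.png')"
```

```text
clock: 18.08
position: [0.4766, -0.3458, 0.0893]
ee_rot: [2.735, 0.599, 0.104]
force: [-0.9, -0.2, -2.5]
width: 0.118
gripper_force: 35.0
clock: 18.33
position: [0.4775, -0.3468, 0.0796]
ee_rot: [2.733, 0.598, 0.107]
force: [-0.6, 0.2, -3.1]
width: 0.122
gripper_force: 35.0
bail tank [0.0034 0.0018 0.1256] F [-0.6  0.2 -3.1] 0.12152633456998932
```

```bash
python3 -m handwheel '[[-0.03,-0.13,0.2,0,0,0],[0,-0.1,0.2,0,0,0],[0,0,0,0,0,0]]' && python3 -m handwheel '[[0,-0.05,0.12,0,0,0],[0,0,0,0,0,0]]'
python3 -c "
from h import *
bail()"
```

```text
clock: 18.68
position: [0.4756, -0.3454, 0.0697]
ee_rot: [2.734, 0.597, 0.106]
force: [-0.7, 0.1, -4.4]
width: 0.118
gripper_force: 35.0
clock: 18.85
position: [0.4761, -0.3459, 0.0679]
ee_rot: [2.733, 0.597, 0.107]
force: [-3.3, 2.8, 6.2]
width: 0.117
gripper_force: 35.0
bail tank [0.002  0.0009 0.1139] F [-3.3  2.8  6.2] 0.11697694379653634
```

```bash
python3 -m handwheel '[[0,0,0,0,0,0],[0,0,0,0,0,0],[0,0,0,0,0,0],[0,0,0,0,0,0],[0,0,-0.3,0,0,0],[0,0,-0.5,0,0,0],[0,0,-0.8,0,0,0],[0,0,-0.9,0,0,0]]' 0.35 && python3 -m handwheel '[[0,0,-1,0,0,0],[0,0,-1,0,0,0],[0,0,-1,0,0,0],[0,0,-1,0,0,0],[0,0,-1,0,0,0],[0,0,-1,0,0,0],[0,0,-1,0,0,0]]'
python3 -c "
from h import *
C={n:get_image(n) for n in('scene','top')}
for n in C:
  save(C[n],n[0]+'9.png');print([(np.array(x['point'])*[512,384],x['score'],Tl(atz(C[n],np.array(x['point'])*[512,384],.115))) for x in place_of('bail_grip',n)[:2]],proj(C[n],W((.002,0,.115))))
lidang();print(Tl(observe()['position']))
for y in(.077,-.077): print([proj(C[n],W((.002,y,.115))).round(1) for n in C])"
```

```text
clock: 19.52
position: [0.4681, -0.3302, 0.1152]
ee_rot: [2.734, 0.596, 0.105]
force: [0.3, -0.3, 0.5]
width: 0.354
gripper_force: 0.0
clock: 20.1
position: [0.4482, -0.2869, 0.247]
ee_rot: [2.733, 0.595, 0.104]
force: [0.3, 0.6, 0.5]
width: 0.354
gripper_force: 0.0
[(array([321.0752, 162.0864]), 0.73, array([0.09800011, 0.00087322, 0.115     ])), (array([313.9072, 180.5952]), 0.49, array([-0.01161685, -0.00312615,  0.115     ]))] [313.81094611 177.89072279]
[(array([324.8128, 218.8032]), 0.61, array([-0.00161653, -0.00241208,  0.115     ])), (array([347.4944, 206.4   ]), 0.59, array([0.05974336, 0.00156534, 0.115     ]))] [325.76484989 217.23350117]
lid_bar scene [1.488] [-2.1 -1.3]
lid_front scene [1.645] [2.5 2.2]
lid_bar top [1.72] [0.4 0.8]
lid_front top [1.691] [1.  2.1]
[-4.62916373e-02 -1.24456968e-04  2.45839179e-01]
[array([283.3, 172.2]), array([312. , 187.7])]
[array([345.8, 183.8]), array([339.5, 246.9])]
```

```bash
python3 -c "
from h import *
s=cv2.resize(cv2.imread('pics/s9.png')[110:240,255:365],None,fx=3.6,fy=3.6,interpolation=2);t=cv2.resize(cv2.imread('pics/t9.png')[160:280,280:390],None,fx=3.6,fy=3.6,interpolation=2)
t=cv2.copyMakeBorder(t,0,s.shape[0]-t.shape[0],0,0,0);cv2.imwrite('pics/c6.png',np.hstack([s,t]))"
```

```text
(no output)
```

View pics/c6.png

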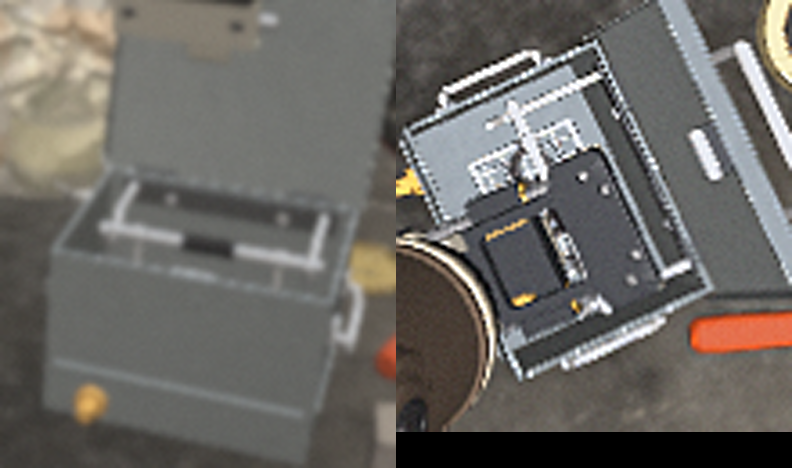

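```bash
python3 -c "
from h import *
q=pose(-65.4);b=Tl(lidp(1.70));print(b)
a=plan(W((-.03,0,.335)),pose(-65.4,8),2)
a=plan(W((b[0],0,.335)),q,2,a)
a=plan(W((b[0],0,b[2]-.044)),q,2,a)"
```

```text
[9.96378302e-02 2.77555756e-17 3.07662177e-01]
[[0.0,0.46,-0.78,0.6,0.0,0.0],[0.0,0.43,-0.8,0.6,0.0,0.0],[0.0,0.39,-0.82,0.61,0.01,0.0],[0.0,0.36,-0.83,0.6,0.0,0.0],[0.0,0.32,-0.85,0.61,0.01,-0.01]]
5 rows; ends [ 0.4549 -0.302   0.335 ] err deg 0.02
[[0.0,0.92,0.13,0.29,0.0,0.0],[0.0,0.92,0.11,0.28,0.0,0.0],[0.0,0.92,0.09,0.29,0.0,0.0],[0.0,0.92,0.07,0.28,0.0,0.0],[0.0,0.92,0.06,0.29,0.0,0.0],[0.0,0.93,0.04,0.28,0.0,0.0],[0.0,0.92,0.02,0.29,0.0,0.0]]
7 rows; ends [ 0.5088 -0.4198  0.335 ] err deg 0.02
[[0.0,0.0,0.89,0.0,0.0,0.0],[0.0,0.0,0.89,0.0,0.0,0.0],[0.0,0.0,0.89,0.0,0.0,0.0],[0.0,0.0,0.89,0.0,0.0,0.0]]
4 rows; ends [ 0.5089 -0.4198  0.2638] err deg 0.02
```

```bash
python3 -m handwheel '[[0,0.46,-0.78,0.6,0,0],[0,0.43,-0.8,0.6,0,0],[0,0.4,-0.82,0.6,0,0],[0,0.36,-0.83,0.6,0,0],[0,0.32,-0.85,0.6,0,0]]' 0.6 >/dev/null && python3 -m handwheel '[[0,0.92,0.1,0.29,0,0],[0,0.92,0.1,0.29,0,0],[0,0.92,0.1,0.29,0,0],[0,0.92,0.1,0.29,0,0],[0,0.92,0.06,0.29,0,0],[0,0.92,0.04,0.28,0,0],[0,0.92,0.02,0.29,0,0],[0,0,0,0,0,0]]'
python3 -c "
from h import *
print(Tl(observe()['position']));q=pose(-65.4);b=Tl(lidp(1.70))
lidang()
a=plan(W((b[0],0,b[2]-.044)),q,2)"
```

```text
clock: 21.68
position: [0.5089, -0.4231, 0.3328]
ee_rot: [-3.069, -0.664, 0.005]
force: [-1.4, 0.0, -1.2]
width: 0.599
gripper_force: 0.0
[ 0.10263559 -0.00137124  0.33275875]
lid_front scene [1.637] [-0.7 -0.6]
lid_front top [1.715] [0.3 0.6]
[[-0.02,0.01,0.9,0.0,0.0,0.01],[-0.02,0.01,0.9,0.0,-0.01,0.0],[-0.01,0.02,0.9,0.0,0.0,0.01],[-0.02,0.01,0.89,-0.01,-0.01,0.0]]
4 rows; ends [ 0.5088 -0.4198  0.2637] err deg 0.02
```

```bash
python3 -m handwheel '[[-0.02,0,0.9,0,0,0],[-0.02,0,0.9,0,0,0],[-0.02,0,0.9,0,0,0],[-0.02,0,0.75,0,0,0],[0,0,0,0,0,0]]' && python3 -m handwheel '[[0,0,0,0,0,0],[0,0,0,0,0,0],[0,0,0,0,0,0],[0,0,0,0,0,0],[0,0,0,0,0,0],[0,0,0,0,0,0],[0,0,0,0,0,0],[0,0,0,0,0,0]]' 0 10
python3 -c "
from h import *
print(Tl(observe()['position']),observe()['force'])"
```

```text
clock: 22.4
position: [0.5077, -0.4173, 0.2639]
ee_rot: [-3.065, -0.672, 0.001]
force: [0.5, 0.7, -1.5]
width: 0.601
gripper_force: 0.0
clock: 23.07
position: [0.5082, -0.4203, 0.2668]
ee_rot: [3.069, 0.67, 0.002]
force: [1.0, -0.5, 1.7]
width: 0.092
gripper_force: 10.0
[ 0.09976183 -0.00083834  0.26684858] [ 1.04713206 -0.50269571  1.72625758]
```

```bash
cat >> h.py <<'E'
def arc(th0,th1,n,off=.041):
    print('now',Tl(observe()['position']).round(4),'want',(Tl(lidp(th0))-[0,0,off]).round(4))
    T=np.linspace(th0,th1,n+1);P=np.array([Tl(lidp(t)) for t in T]);d=np.diff(P,axis=0)/.02
    print([[0,round(a[0],2),round(-a[2],2),0,0,0] for a in d])
E
python3 -c "
from h import *
arc(1.70,1.3,8);arc(1.3,.9,8);arc(.9,.5,8);arc(.5,.1,8)"
```

```text
now [ 0.0998 -0.0008  0.2668] want [0.0996 0.     0.2667]
[[0, np.float64(-0.45), np.float64(-0.06), 0, 0, 0], [0, np.float64(-0.45), np.float64(-0.04), 0, 0, 0], [0, np.float64(-0.45), np.float64(-0.02), 0, 0, 0], [0, np.float64(-0.45), np.float64(0.0), 0, 0, 0], [0, np.float64(-0.45), np.float64(0.03), 0, 0, 0], [0, np.float64(-0.45), np.float64(0.05), 0, 0, 0], [0, np.float64(-0.44), np.float64(0.07), 0, 0, 0], [0, np.float64(-0.44), np.float64(0.09), 0, 0, 0]]
now [ 0.0998 -0.0008  0.2668] want [0.0281 0.     0.2642]
[[0, np.float64(-0.44), np.float64(0.12), 0, 0, 0], [0, np.float64(-0.43), np.float64(0.14), 0, 0, 0], [0, np.float64(-0.42), np.float64(0.16), 0, 0, 0], [0, np.float64(-0.41), np.float64(0.18), 0, 0, 0], [0, np.float64(-0.4), np.float64(0.2), 0, 0, 0], [0, np.float64(-0.39), np.float64(0.22), 0, 0, 0], [0, np.float64(-0.38), np.float64(0.24), 0, 0, 0], [0, np.float64(-0.37), np.float64(0.26), 0, 0, 0]]
now [ 0.0998 -0.0008  0.2668] want [-0.0368  0.      0.234 ]
[[0, np.float64(-0.36), np.float64(0.28), 0, 0, 0], [0, np.float64(-0.34), np.float64(0.29), 0, 0, 0], [0, np.float64(-0.33), np.float64(0.31), 0, 0, 0], [0, np.float64(-0.31), np.float64(0.33), 0, 0, 0], [0, np.float64(-0.29), np.float64(0.34), 0, 0, 0], [0, np.float64(-0.28), np.float64(0.36), 0, 0, 0], [0, np.float64(-0.26), np.float64(0.37), 0, 0, 0], [0, np.float64(-0.24), np.float64(0.38), 0, 0, 0]]
now [ 0.0998 -0.0008  0.2668] want [-0.0848 -0.      0.181 ]
[[0, np.float64(-0.22), np.float64(0.39), 0, 0, 0], [0, np.float64(-0.2), np.float64(0.4), 0, 0, 0], [0, np.float64(-0.18), np.float64(0.41), 0, 0, 0], [0, np.float64(-0.16), np.float64(0.42), 0, 0, 0], [0, np.float64(-0.14), np.float64(0.43), 0, 0, 0], [0, np.float64(-0.12), np.float64(0.43), 0, 0, 0], [0, np.float64(-0.09), np.float64(0.44), 0, 0, 0], [0, np.float64(-0.07), np.float64(0.44), 0, 0, 0]]
```

```bash
python3 -m handwheel '[[0,-0.45,-0.06,0,0,0],[0,-0.45,-0.04,0,0,0],[0,-0.45,-0.02,0,0,0],[0,-0.45,0,0,0,0],[0,-0.45,0.03,0,0,0],[0,-0.45,0.05,0,0,0],[0,-0.44,0.07,0,0,0],[0,-0.44,0.09,0,0,0]]' 0 20
python3 -c "
from h import *
arc(1.3,.9,8);lidang()"
```

```text
clock: 23.73
position: [0.4777, -0.3537, 0.2639]
ee_rot: [-3.068, -0.671, -0.001]
force: [0.3, -1.5, 1.4]
width: 0.089
gripper_force: 20.0
now [ 0.0266 -0.0008  0.2639] want [0.0281 0.     0.2642]
[[0, np.float64(-0.44), np.float64(0.12), 0, 0, 0], [0, np.float64(-0.43), np.float64(0.14), 0, 0, 0], [0, np.float64(-0.42), np.float64(0.16), 0, 0, 0], [0, np.float64(-0.41), np.float64(0.18), 0, 0, 0], [0, np.float64(-0.4), np.float64(0.2), 0, 0, 0], [0, np.float64(-0.39), np.float64(0.22), 0, 0, 0], [0, np.float64(-0.38), np.float64(0.24), 0, 0, 0], [0, np.float64(-0.37), np.float64(0.26), 0, 0, 0]]
lid_bar scene [1.23] [0.7 0.3]
lid_front scene [1.229] [1.7 0.6]
lid_front top [1.267] [0.2 0.5]
```

```bash
python3 -m handwheel '[[0,-0.44,0.12,0,0,0],[0,-0.43,0.14,0,0,0],[0,-0.42,0.16,0,0,0],[0,-0.41,0.18,0,0,0],[0,-0.4,0.2,0,0,0],[0,-0.39,0.22,0,0,0],[0,-0.36,0.24,0,0,0],[0,-0.35,0.26,0,0,0]]' 0 30
python3 -c "
from h import *
arc(.9,.5,1);lidang()"
```

```text
clock: 24.7
position: [0.4512, -0.2954, 0.2333]
ee_rot: [-3.068, -0.671, -0.001]
force: [0.2, 3.4, 6.3]
width: 0.089
gripper_force: 30.0
now [-0.0375 -0.0007  0.2333] want [-0.0368  0.      0.234 ]
[[0, np.float64(-2.4), np.float64(2.65), 0, 0, 0]]
lid_bar scene [0.844] [1.1 0.3]
lid_front scene [0.915] [1.8 0.5]
```

```bash
python3 -m handwheel '[[0,-0.36,0.28,0,0,0],[0,-0.34,0.29,0,0,0],[0,-0.33,0.31,0,0,0],[0,-0.31,0.33,0,0,0],[0,-0.29,0.34,0,0,0],[0,-0.28,0.36,0,0,0],[0,-0.26,0.37,0,0,0],[0,-0.24,0.37,0,0,0]]'
python3 -c "
from h import *
arc(.5,.1,1);lidang()"
```

```text
clock: 25.67
position: [0.4314, -0.2524, 0.1805]
ee_rot: [-3.068, -0.67, -0.001]
force: [1.1, 3.8, 2.1]
width: 0.084
gripper_force: 30.0
now [-0.0848 -0.0008  0.1805] want [-0.0848 -0.      0.181 ]
[[0, np.float64(-1.18), np.float64(3.38), 0, 0, 0]]
lid_bar scene [0.465] [-1.5 -0.3]
lid_front scene [0.566] [-1.5 -0.3]
```

```bash
python3 -m handwheel '[[0,-0.22,0.39,0,0,0],[0,-0.2,0.4,0,0,0],[0,-0.18,0.41,0,0,0],[0,-0.16,0.42,0,0,0],[0,-0.14,0.42,0,0,0],[0,-0.12,0.42,0,0,0],[0,-0.09,0.42,0,0,0],[0,-0.06,0.42,0,0,0]]'
python3 -c "
from h import *
arc(.1,.05,1);arc(.1,0,1);lidang()"
```

```text
clock: 26.63
position: [0.4212, -0.2304, 0.1144]
ee_rot: [-3.066, -0.67, 0.0]
force: [-0.2, 9.6, 1.7]
width: 0.087
gripper_force: 30.0
now [-0.109  -0.0009  0.1144] want [-0.1085  0.      0.1134]
[[0, np.float64(-0.05), np.float64(0.45), 0, 0, 0]]
now [-0.109  -0.0009  0.1144] want [-0.1085  0.      0.1134]
[[0, np.float64(-0.08), np.float64(0.9), 0, 0, 0]]
lid_bar scene [0.109] [3.2 0.4]
lid_front scene [0.148] [1.8 0.3]
```

```bash
python3 -m handwheel '[[0,0.02,0.3,0,0,0],[0,0,0.25,0,0,0],[0,0,0.15,0,0,0],[0,0,0,0,0,0]]' && python3 -m handwheel '[[0,0,0.15,0,0,0],[0,0,0.1,0,0,0],[0,0,0,0,0,0]]'
python3 -c "
from h import *
arc(0,0,1)"
```

```text
clock: 27.27
position: [0.4204, -0.2288, 0.0997]
ee_rot: [-3.062, -0.671, 0.003]
force: [-1.6, 12.7, -4.0]
width: 0.088
gripper_force: 30.0
clock: 27.52
position: [0.4202, -0.2284, 0.0945]
ee_rot: [-3.062, -0.671, 0.004]
force: [-0.6, 13.1, -8.0]
width: 0.081
gripper_force: 30.0
now [-0.1113 -0.0009  0.0945] want [-0.11    0.      0.0955]
[[0, np.float64(0.0), np.float64(-0.0), 0, 0, 0]]
```

```bash
python3 -m handwheel '[[0,0,0,0,0,0],[0,0,0,0,0,0],[0,0,0,0,0,0],[0,0,-0.5,0,0,0],[0,0,-1,0,0,0],[0,0,-1,0,0,0],[0,0,-1,0,0,0],[0,0,0,0,0,0]]' 0.22
python3 -c "
from h import *
lidang();c=get_image('top');o=observe();print(Tl(o['position']),o['force'])
a=plan(W((-.056,0,.16)),pose(-65.4),2)"
```

```text
clock: 28.18
position: [0.4236, -0.2345, 0.1698]
ee_rot: [3.066, 0.667, 0.008]
force: [0.9, -0.4, 0.9]
width: 0.219
gripper_force: 0.0
lid_bar scene [-0.008] [-0.6 -0.1]
lid_front scene [0.014] [1.2 0.2]
[-0.1077431  -0.00130277  0.16526344] [-0.05366173 -0.22128438 -0.21196529]
[[0.02,0.86,0.09,0.0,0.0,0.0],[0.02,0.86,0.09,-0.01,0.0,0.0],[0.02,0.87,0.08,0.0,0.0,0.01]]
3 rows; ends [ 0.444  -0.2784  0.16  ] err deg 0.03
```

```bash
python3 -m handwheel '[[0.02,0.86,0.1,0,0,0],[0.02,0.86,0.1,0,0,0],[0.02,0.86,0.1,0,0,0],[0,0,0.6,0,0,0],[0,0,0.6,0,0,0],[0,0,0.3,0,0,0],[0,0,0.2,0,0,0]]' 0 10 && python3 -m handwheel '[[0,0,0.2,0,0,0],[0,0,0.2,0,0,0],[0,0,0.2,0,0,0],[0,0,0,0,0,0]]'
```

```text
clock: 29.12
position: [0.4433, -0.277, 0.1241]
ee_rot: [-3.067, -0.67, 0.002]
force: [-0.4, -0.6, -0.3]
width: 0.004
gripper_force: 0.0
clock: 29.45
position: [0.4444, -0.2776, 0.1132]
ee_rot: [-3.068, -0.671, -0.001]
force: [0.1, 0.5, -0.8]
width: 0.007
gripper_force: 0.0
```

```bash
python3 -m handwheel '[[0,0,0.2,0,0,0],[0,0,0.15,0,0,0],[0,0,0,0,0,0]]' && python3 -m handwheel '[[0,0,0.15,0,0,0],[0,0,0,0,0,0]]' && python3 -m handwheel '[[0,0,0.15,0,0,0],[0,0,0,0,0,0]]'
```

```text
clock: 29.7
position: [0.4444, -0.2779, 0.1063]
ee_rot: [-3.068, -0.67, -0.001]
force: [0.9, -0.1, -0.3]
width: 0.006
gripper_force: 0.0
clock: 29.87
position: [0.4444, -0.2781, 0.1034]
ee_rot: [-3.069, -0.67, -0.001]
force: [-0.3, 0.5, 1.1]
width: 0.004
gripper_force: 0.0
clock: 30.03
position: [0.4448, -0.2784, 0.1017]
ee_rot: [-3.068, -0.67, -0.003]
force: [-2.0, 3.1, 13.3]
width: 0.009
gripper_force: 5.6
```

```bash
python3 -m handwheel '[[0,0,0.1,0,0,0],[0,0,0.05,0,0,0],[0,0,0,0,0,0]]' && python3 -m handwheel '[[0,0,-0.3,0,0,0],[0,0,-1,0,0,0],[0,0,-1,0,0,0],[0,0,-1,0,0,0],[0,0,-1,0,0,0],[0,0,-1,0,0,0],[0,0,0,0,0,0],[0,0,0,0,0,0]]'
python3 -c "
from h import *
lidang();print([ (x['score'],x['rect']) for x in find_in('aerosol','scene')[:1]])"
```

```text
clock: 30.28
position: [0.445, -0.2784, 0.1011]
ee_rot: [-3.067, -0.669, -0.007]
force: [-12.4, 12.4, 53.2]
width: 0.008
gripper_force: 25.5
clock: 30.95
position: [0.4451, -0.2785, 0.2044]
ee_rot: [3.069, 0.671, 0.004]
force: [-0.2, 0.1, -0.8]
width: 0.009
gripper_force: 0.0
lid_bar scene [-0.046] [0.8 0.1]
lid_front scene [0.031] [2.5 0.3]
[(0.89, [0.4283, 0.4462, 0.0535, 0.1878])]
```

```bash
python3 -c "
from cell import sign_off
print(sign_off())"
```

```text
the job is handed in; nothing more can be done
None
```

I handed the job in at about 31 s: the basket hangs by its bail in both hooks, the lid was gripped by its bar the whole way down and pressed shut on its catch, and the can is still standing; the hand-in gave no verdict, and I did not look inside the tank again after closing the lid.

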